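Put lens parts away in covered jars

ROBOT

A 7-joint arm with a two-finger parallel gripper is mounted at the origin on the work surface. World frame = base frame: x ahead of the robot, y to its left, z up, the work surface at z = 0. Lengths are in m, angles in rad, forces in N, time in s.
With the tool pointing down it reaches from about 0.425 to 0.95 m from the base axis. Payload 4.7 kg.
Tool frame: the origin (TCP) lies midway between the tips of the shut fingers; the grasp point (between the pads) lies 19 mm behind it; z points along the fingers, y is the direction in which the jaws open and shut (so a half turn about z gives the same grasp; the last joint's range is limited). The gripper opens to 87 mm and grips with 3 to 60 N. Pads are 19 mm wide; open, the fingers measure 117 mm over their backs; the gripper's body (75 mm by 190 mm) begins 51 mm behind the grasp point.
Start: joints at [1.097, 0.469, -0.049, 1.532, 0.024, 1.141, -0.082], TCP at [0.29, -0.609, 0.223] pointing down, gripper open.
Joint ranges: [-2.59, 2.59], [-0.33, 1.99], [-1.39, 1.29], [0.1, 2.45], [-1.04, 4.18], [0.21, 1.99], [-2.66, 2.66]. Speed limits (rad/s): [2.57, 2.57, 3.14, 3.14, 3.14, 3.14, 3.14].

INTERFACE

Orientations are given as a 3x3 rotation matrix whose columns are the frame's x, y, z axes.
In Python, from bench import r gives the robot as it stands.
- The arm moves only by the tool carry_out, never from a script. Its argument "moves" is a list of rows, each a list of 7 numbers: the turn, a rotation vector about the tool's x, y, z in rad, then the shift along the tool's x, y, z in mm, then the opening, from -1 (shut) to 1 (fully open). In form: [[ax, ay, az, tx, ty, tz, claw], ...]. A call has 1 to 8 rows; each row shifts and turns the pose as measured when the row begins, along the tool's axes as they then stand; what a row does not reach is not made up. A row lasts 1/12 s, in which the tool goes at most 41.7 mm and 7.16 degrees, less where a joint would pass 70% of its speed; a pose out of reach is approached as far as the arm can. A call with a gripper value outside its range is refused whole. The fingers move at their own pace and stop on an object; "squeeze" is the grip in N (left out, the last holds). Time passes only in rows, so rows that do not move let the fingers close. It gives the time, the measured TCP pose, the force and the opening at its end, in the units of the state.
- r.observe(): the state, without advancing time (a new reading comes with each control period).
- r.read_camera(name): name is "side" or "top"; returns a dict with "pixels" (480x640x3 uint8, red, green, blue), "fx", "fy", "cx", "cy" (pixels), "dist" ([k1, k2, p1, p2, k3] as OpenCV has them; the pictures are not rectified), "position" and "attitude" of the camera in the world. Camera axes: x right, y up, looking along -z (the intrinsics and any distortion apply to the point x, -y, -z); pixel columns grow to the right and rows downward; lengths in m; the calibration is good to about 2 mm. A picture is of the moment at which its call begins. There is no depth.
- r.job_done(): hands the job in, once; it reports no verdict.
The state is a dict: "clock": time; "joint_positions": joint angles; "qvel": joint speeds; "joint_torque": joint torques, N m; "ee_pos": TCP position; "orientation": TCP orientation; "force": force on the tool from outside, world axes, zero at the start; "wrist_torque": the same for the moment, N m; "width": opening from 0.0 (shut) to 1.0 (fully open).
Only numpy, scipy, OpenCV 4.12 (cv2) and the standard library are available. Lean on these libraries where they do the work, as an engineer would, in place of code of your own. Each camera call takes 0.05 s, during which the arm holds its last target. There are 200 camera calls.

TASK

Put the lens parts from the wooden tray away: all the stepped eyepieces (wide foot, thin neck) into the wide low jar and all the straight tubes into the tall narrow jar, lowering them in gently rather than dropping them. Then close each jar with its own cover, spigot down inside the mouth, so that it sits fully seated and level on the rim. Leave the jars standing, and do not disturb the other things on the bench.

Things in the scene. Friction and masses are not known exactly. Their poses are not given: they have to be found in the camera images.
- wide_jar: Wide, low open round aluminium jar standing loose on the bench (0.9 kg): outside diameter 140 mm, inside 130 mm, height 90 mm, floor 5 mm thick. Origin: centre of its underside, z up. Only the position varies; it and the tall jar may swap sides.
- tall_jar: Narrower, taller open round aluminium jar standing loose on the bench (0.9 kg): outside diameter 122 mm, inside 112 mm, height 100 mm, floor 5 mm thick. Origin: centre of its underside, z up.
- wide_cover: Wide jar's cover, loose, lying right way up (0.2-0.33 kg): flange disc 146 mm across, 6 thick; under it a spigot 122 mm across, 10 deep, that enters the jar's mouth; on top a brass bar handle on two end posts: bar 60 mm long (own x), 12 wide (y), centre 55 and top 62 mm above the origin. Origin: centre of the spigot's underside, z up. Seated, it is 80 mm above the jar's origin.
- tall_cover: Tall jar's cover, loose, lying right way up (0.2-0.33 kg): flange disc 128 mm across, 6 thick; under it a spigot 104 mm across, 10 deep, that enters the jar's mouth; on top an upright brass cylinder knob 30 mm in diameter, from 16 to 62 mm above the origin. Origin: centre of the spigot's underside, z up. Seated, it is 90 mm above the jar's origin.
- tray: Fixed wooden tray, 138 x 204 mm (own x, y), 35 mm high, with 2 x 3 compartments at 66 mm pitch, walls and floor 6 mm thick; each compartment holds at most one lens part, standing upright, in any mix. Origin: centre of its underside.
- step0: Stepped lens part (eyepiece), 120 g, dark steel with a brass band and a glass top: a foot 44 mm in diameter and 28 mm high, on it a neck 26 mm in diameter; 70 mm high in all. Stands upright in the tray. Origin: centre of the foot's underside, z along its axis. Two or three of the three are present (an absent one has no pose).
- step1: Stepped lens part (eyepiece), 120 g, dark steel with a brass band and a glass top: a foot 44 mm in diameter and 28 mm high, on it a neck 26 mm in diameter; 70 mm high in all. Stands upright in the tray. Origin: centre of the foot's underside, z along its axis. Two or three of the three are present (an absent one has no pose).
- step2: Stepped lens part (eyepiece), 120 g, dark steel with a brass band and a glass top: a foot 44 mm in diameter and 28 mm high, on it a neck 26 mm in diameter; 70 mm high in all. Stands upright in the tray. Origin: centre of the foot's underside, z along its axis. Two or three of the three are present (an absent one has no pose).
- tube0: Straight lens tube, 120 g, dark steel with a brass band and a glass top: plain cylinder 34 mm in diameter, 78 mm high. Stands upright in the tray. Origin: centre of its underside, z along its axis. Two or three of the three are present (an absent one has no pose).
- tube1: Straight lens tube, 120 g, dark steel with a brass band and a glass top: plain cylinder 34 mm in diameter, 78 mm high. Stands upright in the tray. Origin: centre of its underside, z along its axis. Two or three of the three are present (an absent one has no pose).
- tube2: Straight lens tube, 120 g, dark steel with a brass band and a glass top: plain cylinder 34 mm in diameter, 78 mm high. Stands upright in the tray. Origin: centre of its underside, z along its axis. Two or three of the three are present (an absent one has no pose).
- driver: Bystander: screwdriver lying near the robot's right front, not to be moved.
- bottle: Bystander: small capped jar 56 mm across and 90 mm high at the far right, not to be moved.
- loupe: Bystander: short dark conical loupe, 52 mm across and 30 mm high, beyond the tray, not to be moved.
- cup: Bystander: white cup 68 mm across and 70 mm high near the robot's left front, not to be moved.
- notebox: Bystander: cardboard box 90 x 60 x 35 mm at the right, not to be moved.
There are look-alikes about, which are no part of the job. Leave any pink or turquoise look-alike of the tube0 alone.

How it is judged:
At the end, for the whole second after the job is handed in: All stepped parts present lie or stand in the wide jar, all tubes in the tall jar, at rest; each jar upright (0.05 rad) with its own cover seated: centred within 7 mm, height within -3 to +2.5 mm of seated, within 0.035 rad of parallel to the jar and 0.05 rad of level (horizontal distance between each of step0, step1, step2 and wide_jar below 0.062 m and z of step0 in the frame of wide_jar between 0 and 0.078 m and linear speed of each of step0, step1, step2, tube0, tube1, tube2, wide_cover, tall_cover below 0.05 m/s and z of step1 in the frame of wide_jar between 0 and 0.078 m and z of step2 in the frame of wide_jar between 0 and 0.078 m and horizontal distance between each of tube0, tube1, tube2 and tall_jar below 0.053 m and z of tube0 in the frame of tall_jar between 0 and 0.09 m and z of tube1 in the frame of tall_jar between 0 and 0.09 m and z of tube2 in the frame of tall_jar between 0 and 0.09 m and horizontal distance between wide_cover and wide_jar below 0.007 m and z of wide_cover in the frame of wide_jar between 0.077 and 0.0825 m and angle between the z axis of wide_cover and the z axis of wide_jar, either way round below 0.035 rad and angle between each of wide_cover, wide_jar, tall_cover, tall_jar's own z axis and vertical below 0.05 rad and horizontal distance between tall_cover and tall_jar below 0.007 m and z of tall_cover in the frame of tall_jar between 0.087 and 0.0925 m and angle between the z axis of tall_cover and the z axis of tall_jar, either way round below 0.035 rad); the robot touches nothing.
It fails at once if one of the bystanders (screwdriver, bottle, loupe, cup, cardboard box) is shifted more than 4 cm (distance of any of driver, bottle, loupe, cup, notebox from where it was at the start of the episode above 0.04 m).
It fails at once if a lens part or a cover is dropped or thrown (falls freely by more than about 6 cm) ((linear speed of step0 above 1.1 m/s and contact force between the fingers and step0 below 0.1 N) or (linear speed of step1 above 1.1 m/s and contact force between the fingers and step1 below 0.1 N) or (linear speed of step2 above 1.1 m/s and contact force between the fingers and step2 below 0.1 N) or (linear speed of tube0 above 1.1 m/s and contact force between the fingers and tube0 below 0.1 N) or (linear speed of tube1 above 1.1 m/s and contact force between the fingers and tube1 below 0.1 N) or (linear speed of tube2 above 1.1 m/s and contact force between the fingers and tube2 below 0.1 N) or (linear speed of wide_cover above 1.1 m/s and contact force between the fingers and wide_cover below 0.1 N) or (linear speed of tall_cover above 1.1 m/s and contact force between the fingers and tall_cover below 0.1 N)).
Of step0, step1, step2 only 2 to 3 are there at a start; the rules pass over those that are not, and their reading is None.
Of tube0, tube1, tube2 only 2 to 3 are there at a start; the rules pass over those that are not, and their reading is None.
At some moment in a run one of wide_cover, tall_cover may be knocked a few centimetres aside while the robot is not near it.
It also fails if it takes over 210 s, if anything falls off the work surface, if the arm or the gripper's body presses on something with over 40 N, if the wrist force passes 120 N, or if a joint passes its speed limit or range.

## Working session

There is one attempt and no reset: what is moved stays moved. The work goes in short steps, Python scripts to look and compute and a tool call to move; the robot and the scene stay as the last step left them, time stands still between calls to the robot, and variables do not carry over. Pictures are saved under pics/ and viewed, about 12 in all and at most 16, crops included, and the job is handed in when it is done.

Besides the shell and the picture viewer there is one more tool, called after "Call:" as a command line: name --pt "numbers of a row" for each row, then --argument value for the rest. carry_out: Moves the arm, as the interface text tells. Its arguments: {"type":"object","properties":{"moves":{"type":"array"},"squeeze":{"type":"number"}},"required":["moves"]}

```bash
ls; mkdir -p pics; cat > h.py <<'E'
import numpy as np, cv2
from bench import r
def cap(name,fn=None):
    c=r.read_camera(name)
    if fn: cv2.imwrite('pics/'+fn,c['pixels'][:,:,::-1])
    return c
def K(c): return np.array([[c['fx'],0,c['cx']],[0,c['fy'],c['cy']],[0,0,1.]])
def px2w(c,u,v,z):
    p=cv2.undistortPoints(np.array([[[u,v]]],float),K(c),np.array(c['dist'],float))[0,0]
    d=np.array(c['attitude']).reshape(3,3)@np.array([p[0],-p[1],-1.]); o=np.array(c['position'])
    return o+d*(z-o[2])/d[2]
def w2px(c,P):
    R=np.array(c['attitude']).reshape(3,3); q=(np.atleast_2d(P)-np.array(c['position']))@R
    q=q*[1,-1,-1]
    return cv2.projectPoints(q.reshape(-1,1,3),np.zeros(3),np.zeros(3),K(c),np.array(c['dist'],float))[0][:,0]
E
python3 - <<'E'
from h import *
for n in('top','side'):
    c=cap(n,n+'0.png'); print(n,c['position'],np.round(c['attitude'],3).tolist(),c['fx'],c['dist'])
s=r.observe(); print(s['ee_pos'],np.round(s['orientation'],3).tolist(),s['width'],s['clock'])
E
```

```text
pics
top [ 0.41288214 -0.07262881  1.08010647] [[0.009, 0.992, -0.123], [-1.0, 0.007, -0.011], [-0.01, 0.123, 0.992]] 497.44677802163983 [-0.06786302  0.          0.          0.          0.        ]
side [0.10098482 0.50175805 0.66322775] [[-0.793, 0.404, -0.456], [-0.609, -0.52, 0.599], [0.005, 0.753, 0.658]] 454.9242842342949 [-0.00118041  0.          0.          0.          0.        ]
[ 0.29019837 -0.60882438  0.22156904] [[0.903, 0.43, -0.001], [0.43, -0.903, 0.002], [-0.0, -0.002, -1.0]] 1.0015252046006622 0.1
```

View pics/top0.png

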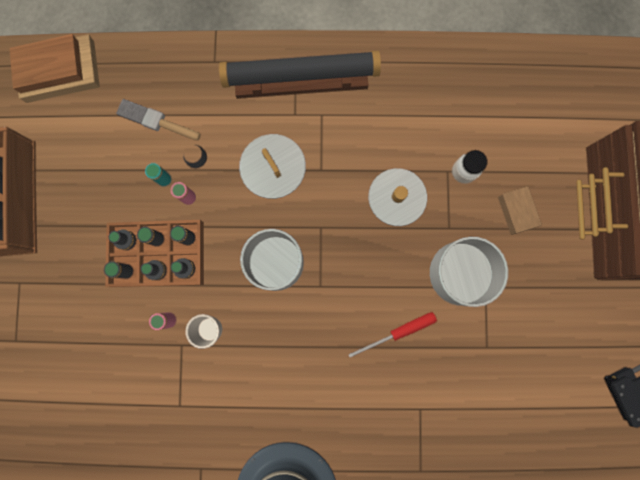

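View pics/side0.png

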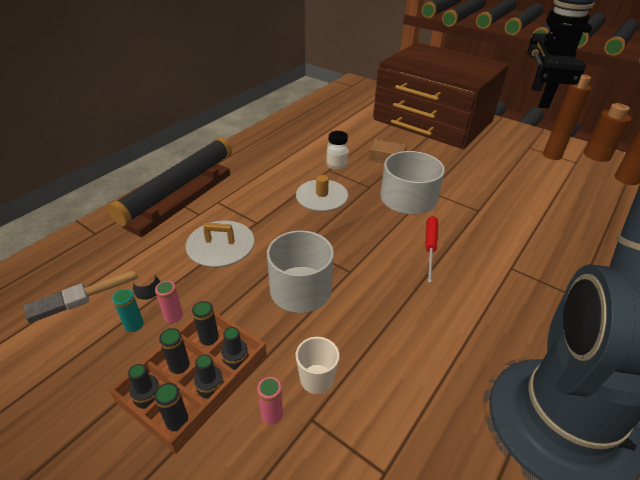

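Top: tray about (153,253), with look-alikes at turquoise (157,174), pink (182,193) and pink (162,321). Jars are at (272,260) and (468,272); the bar cover is at (272,166) and the knob cover at (398,196). Next, a close crop.

```bash
python3 - <<'E'
import cv2,numpy as np
t=cv2.imread('pics/top0.png');s=cv2.imread('pics/side0.png')
a=cv2.resize(t[210:300,95:215],None,fx=5,fy=5,interpolation=cv2.INTER_CUBIC)
cv2.imwrite('pics/c1.png',a)
b=cv2.resize(t[125:320,230:520],None,fx=2.7,fy=2.7,interpolation=cv2.INTER_CUBIC)
cv2.imwrite('pics/c2.png',b)
b=cv2.resize(s[290:450,100:280],None,fx=3.6,fy=3.6,interpolation=cv2.INTER_CUBIC)
cv2.imwrite('pics/c3.png',b)
E
```

```text
(no output)
```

View pics/c1.png

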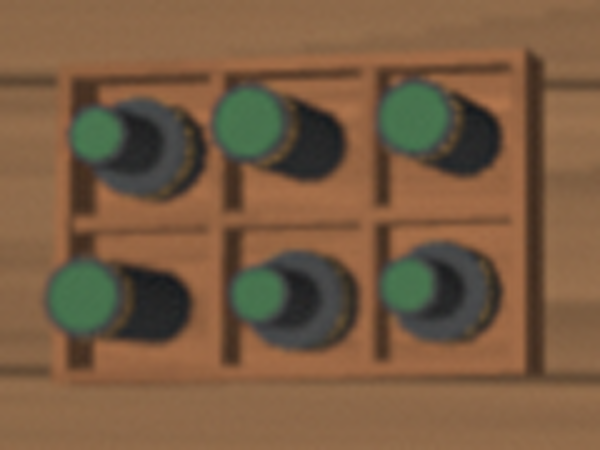

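View pics/c2.png

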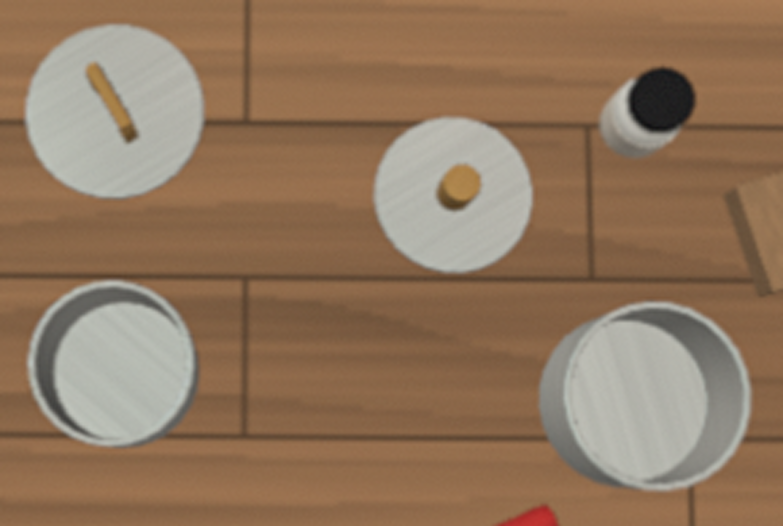

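View pics/c3.png

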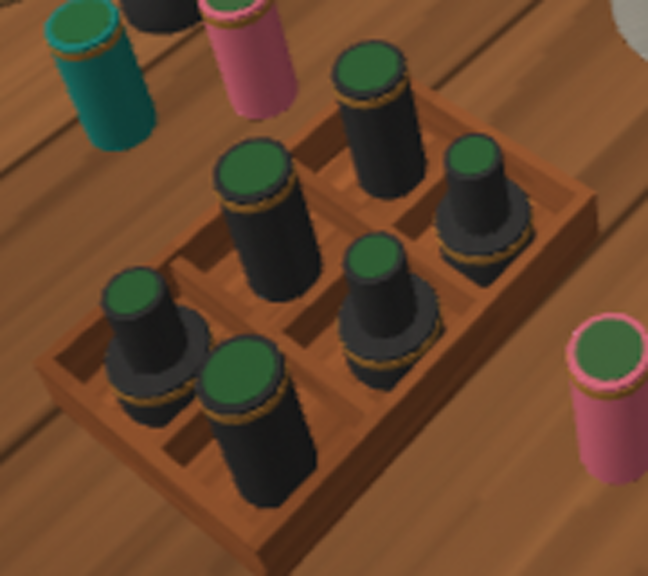

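A, E and F are stepped (top px 114.6,237 / 147,268.8 / 177,267). B, C and D are dark tubes (144.6,234.6 / 177.8,233.4 / 111.8,269.6). The pink and turquoise ones all stand outside the tray. The left jar (272,259) is the tall one and the right jar (473,272) is the wide one. I'll cross-check positions between the two cameras.

```bash
python3 - <<'E'
from h import *
t=cap('top');s=cap('side')
T=dict(A=(98,135,.076),B=(248,123,.084),C=(414,117,.084),D=(84,298,.084),E=(260,294,.076),F=(410,285,.076))
S=dict(A=(134,292),B=(256,168),C=(369,68),D=(241,371),E=(375,257),F=(473,156))
for k,(u,v,z) in T.items():
    a=px2w(t,95+(u+.5)/5-.5,210+(v+.5)/5-.5,z); b=px2w(s,100+(S[k][0]+.5)/3.6-.5,290+(S[k][1]+.5)/3.6-.5,z)
    print(k,np.round(a[:2]*1000,1),np.round(b[:2]*1000,1))
def q(n,u,v,z): print(n,np.round(px2w(t,230+u/2.7,125+v/2.7,z)[:2]*1000,1))
q('tall rim',113,362,.1);q('wide rim',657.5,396,.09)
q('rimL',28,362,.1);q('rimR',198,362,.1)
q('wc disc',115,110.5,.016);q('bar a',93,68,.062);q('bar b',127,130,.062);q('wcL',26,110,.016);q('wcR',204,110,.016)
q('tc disc',453,194,.016);q('knob',461,185,.062)
# tray corners (rim z=.035)
for u,v in((57,68),(527,50),(530,372),(52,380)): print('tray',np.round(px2w(t,95+u/5,210+v/5,.035)[:2]*1000,1))
# fit circles in side view by projecting: overlays
im=s['pixels'][:,:,::-1].copy(); it=t['pixels'][:,:,::-1].copy()
th=np.linspace(0,2*np.pi,90)
def ring(p,rr,z,col):
    P=np.c_[p[0]+rr*np.cos(th),p[1]+rr*np.sin(th),np.full(90,z)]
    for c,i in((s,im),(t,it)):
        cv2.polylines(i,[np.round(w2px(c,P)*8).astype(int)],True,col,1,cv2.LINE_AA,3)
f=lambda u,v,z:px2w(t,230+u/2.7,125+v/2.7,z)
ring(f(113,362,.1),.061,.1,(0,0,255));ring(f(657.5,396,.09),.07,.09,(0,0,255))
ring(f(115,110.5,.016),.073,.016,(0,0,255));ring(f(453,194,.016),.064,.016,(0,0,255));ring(f(461,185,.062),.015,.062,(255,0,0))
o=np.vstack([cv2.resize(im[140:320,170:460],(870,540),interpolation=cv2.INTER_CUBIC)[:, :800],]);cv2.imwrite('pics/ov.png',o)
E
```

```text
A [529.6 357.5] [528.  358.9]
B [534.1 291.5] [531.5 291.4]
C [537.  222.8] [534.8 223.8]
D [461.8 356.1] [460.6 357. ]
E [464.7 285.9] [462.9 287.6]
F [469.1 223.9] [467.4 226.1]
tall rim [484.5  27.2]
wide rim [ 463.  -374.4]
rimL [483.9  89.7]
rimR [485. -35.]
wc disc [695.7  38.4]
bar a [717.6  51.6]
bar b [667.9  23.9]
wcL [695.9 111.2]
wcR [696.5 -34.2]
tc disc [ 628.4 -235.8]
knob [ 626.2 -235. ]
tray [562.4 394.1]
tray [571.5 188.7]
tray [434.5 182.4]
tray [428.4 388.4]
```

View pics/ov.png

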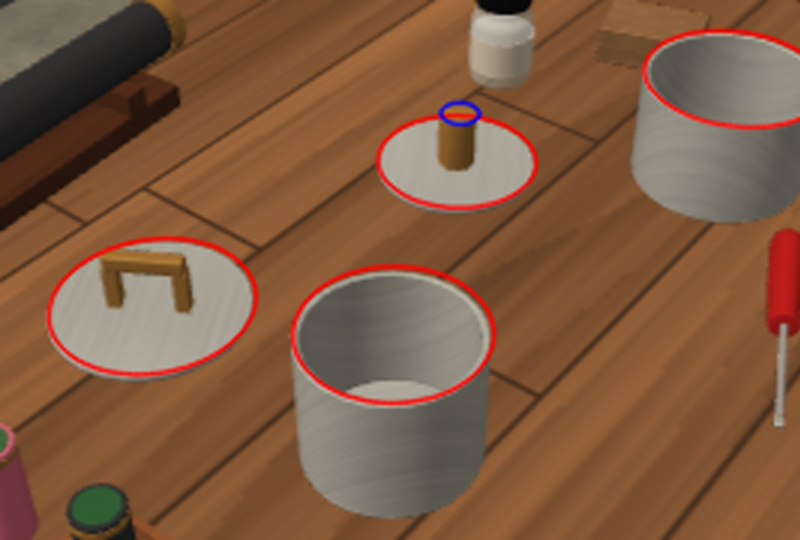

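Call:
carry_out --pt "0 0 0.111 40 0 0 0.1" --pt "0 0 0.111 40 0 0 0.1" --pt "0 0 0.111 40 0 0 0.1" --pt "0 0 0.111 40 0 0 0.1" --pt "0 0 0 0 -40 0 0.1" --pt "0 0 0 0 -40 0 0.1" --pt "0 0 0 0 -40 0 0.1" --pt "0 0 0 0 -40 0 0.1" --squeeze 20

```text
clock: 0.87
ee_pos: [0.4483, -0.4115, 0.2099]
orientation: [[0.999, -0.04, -0.013], [-0.04, -0.999, 0.003], [-0.013, -0.002, -1.0]]
force: [0.0, 0.6, 0.3]
width: 0.564
```

```bash
cat > go.py <<'E'
import sys; from h import *
from scipy.spatial.transform import Rotation as Ro
def go(x,y,z,psi):
    s=r.observe(); R=np.array(s['orientation']).reshape(3,3); p=np.array(s['ee_pos'])*1000
    a=np.radians(psi); T=np.array([[np.cos(a),np.sin(a),0],[np.sin(a),-np.cos(a),0],[0,0,-1]])
    rv=Ro.from_matrix(R.T@T).as_rotvec(); d=np.array([x,y,z])-p
    print('at',np.round(p,1),'w',round(s['width'],3),'F',np.round(s['force'],1),'t',round(s['clock'],2),'q7',round(s['joint_positions'][6],2))
    print('turn',np.round(rv,3),'shift now',np.round(R.T@d,1),'shift after turn',np.round(T.T@d,1))
if __name__=='__main__': go(*map(float,sys.argv[1:5]))
E
```

Call:
carry_out --pt "0 0 -0.04 5 -40 2 0.1" --pt "0 0 0 5 -40 0 0.1" --pt "0 0 0 5 -40 0 0.1" --pt "0 0 0 5 -40 0 0.1" --pt "0 0 0 5 -40 0 0.1" --pt "0 0 0 5 -40 0 0.1" --pt "0 0 0 5 -40 0 0.1" --pt "0 0 0 5 -40 0 0.1"

```text
clock: 1.53
ee_pos: [0.4863, -0.0807, 0.2073]
orientation: [[1.0, 0.001, -0.014], [0.001, -1.0, 0.003], [-0.014, -0.003, -1.0]]
force: [1.7, 0.7, 0.4]
width: 0.549
```

Call:
carry_out --pt "0 0 0 5 -40 0 0.1" --pt "0 0 0 5 -40 0 0.1" --pt "0 0 0 5 -40 0 0.1" --pt "0 0 0 5 -40 0 0.1" --pt "0 0 0 5 -40 0 0.1" --pt "0 0 0 5 -40 0 0.1" --pt "0 0 0 5 -40 0 0.1" --pt "0 0 0 5 -40 0 0.1"

```text
clock: 2.2
ee_pos: [0.5239, 0.2505, 0.2086]
orientation: [[1.0, -0.001, -0.012], [-0.001, -1.0, 0.001], [-0.012, -0.001, -1.0]]
force: [2.0, -0.2, -0.8]
width: 0.55
```

```bash
python3 go.py 529 358 150 0
```

```text
at [523.9 250.5 208.6] w 0.55 F [ 2.  -0.2 -0.8] t 2.2 q7 -2.21
turn [-0.001  0.012 -0.001] shift now [   5.7 -107.4   58.7] shift after turn [   5.1 -107.5   58.6]
```

Call:
carry_out --pt "0 0.012 0 2 -36 20 0.05" --pt "0 0 0 1 -36 20 0.05" --pt "0 0 0 1 -30 20 0.05" --pt "0 0 0 0 0 20 0.05" --pt "0 0 0 0 0 20 0.05" --pt "0 0 0 0 0 0 0.05"

```text
clock: 2.7
ee_pos: [0.5252, 0.3708, 0.1075]
orientation: [[1.0, 0.015, 0.004], [0.015, -1.0, 0.013], [0.004, -0.013, -1.0]]
force: [-0.8, -0.5, -1.0]
width: 0.525
```

```bash
python3 go.py 529 358 47 0; python3 -c "
from h import *
c=cap('side'); cv2.imwrite('pics/g1.png',cv2.resize(c['pixels'][250:450,60:300,::-1],None,fx=3,fy=3,interpolation=2))"
```

```text
at [525.2 370.8 107.5] w 0.525 F [-0.8 -0.5 -1. ] t 2.7 q7 -2.42
turn [-0.013 -0.004  0.015] shift now [ 3.4 13.6 60.4] shift after turn [ 3.8 12.8 60.5]
```

View pics/g1.png

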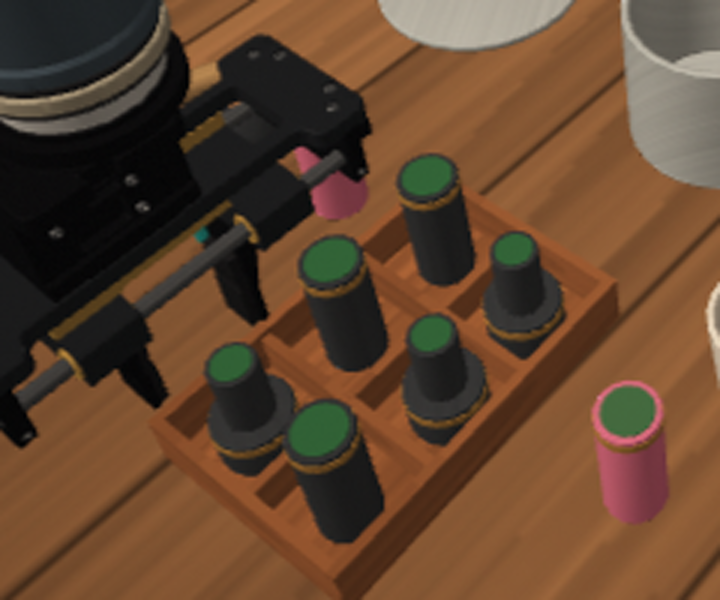

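Call:
carry_out --pt "-0.013 -0.004 0.015 3 8 0 0.05" --pt "0 0 0 1 4 5 0.05" --pt "0 0 0 0 0 5 0.05" --pt "0 0 0 0 0 0 0.05"

```text
clock: 3.08
ee_pos: [0.534, 0.3564, 0.103]
orientation: [[1.0, -0.006, 0.008], [-0.006, -1.0, 0.001], [0.008, -0.001, -1.0]]
force: [-0.2, 0.4, 0.7]
width: 0.521
```

```bash
python3 go.py 529 358 47 0
```

```text
at [534.  356.4 103. ] w 0.521 F [-0.2  0.4  0.7] t 3.08 q7 -2.42
turn [-0.001 -0.008 -0.006] shift now [-5.5 -1.5 56. ] shift after turn [-5.  -1.6 56. ]
```

Call:
carry_out --pt "0 -0.008 -0.006 -3 -1 10 0.05" --pt "0 0 0 -1 0 14 0.05" --pt "0 0 0 0 0 12 0.05" --pt "0 0 0 0 0 8 0.05" --pt "0 0 0 0 0 0 0.05"

```text
clock: 3.5
ee_pos: [0.5324, 0.3563, 0.0587]
orientation: [[1.0, -0.004, 0.004], [-0.004, -1.0, 0.004], [0.004, -0.004, -1.0]]
force: [0.8, 0.3, 0.4]
width: 0.524
```

```bash
python3 go.py 529 358 47 0
```

```text
at [532.4 356.3  58.7] w 0.524 F [0.8 0.3 0.4] t 3.5 q7 -2.44
turn [-0.004 -0.004 -0.004] shift now [-3.5 -1.6 11.7] shift after turn [-3.4 -1.7 11.7]
```

Call:
carry_out --pt "0 0 0 -3 -1 8 0.05" --pt "0 0 0 -1 0 4 0.05" --pt "0 0 0 0 0 0 -0.6" --pt "0 0 0 0 0 0 -0.6" --pt "0 0 0 0 0 0 -0.6" --pt "0 0 0 0 0 0 -0.6" --squeeze 20

```text
clock: 4.0
ee_pos: [0.5279, 0.3583, 0.0455]
orientation: [[1.0, -0.003, 0.003], [-0.003, -1.0, 0.004], [0.003, -0.004, -1.0]]
force: [-0.4, 0.6, 0.8]
width: 0.307
```

```bash
python3 go.py 529 358 190 0
```

```text
at [527.9 358.3  45.5] w 0.307 F [-0.4  0.6  0.8] t 4.0 q7 -2.45
turn [-0.004 -0.003 -0.003] shift now [   1.6   -0.4 -144.5] shift after turn [   1.1    0.3 -144.5]
```

Call:
carry_out --pt "0 0 0 0 0 -15 -0.6" --pt "0 0 0 0 0 -25 -0.6" --pt "0 0 0 0 0 -30 -0.6" --pt "0 0 0 0 0 -30 -0.6" --pt "0 0 0 0 0 -25 -0.6" --pt "0 0 0 0 10 -15 -0.6" --pt "0 0 0 -1 20 0 -0.6" --pt "0 0 0 -2 35 0 -0.6"

```text
clock: 4.67
ee_pos: [0.522, 0.3002, 0.1926]
orientation: [[1.0, 0.01, 0.003], [0.01, -1.0, 0.011], [0.003, -0.011, -1.0]]
force: [0.6, -0.0, -1.0]
width: 0.294
```

```bash
python3 go.py 491 -373.5 190 0
```

```text
at [522.  300.2 192.6] w 0.294 F [ 0.6 -0.  -1. ] t 4.67 q7 -2.29
turn [-0.011 -0.003  0.01 ] shift now [-37.6 673.4  -5.1] shift after turn [-31.  673.7   2.6]
```

Call:
carry_out --pt "-0.011 0 0.01 -2 40 0 -0.6" --pt "0 0 0 -2 40 0 -0.6" --pt "0 0 0 -2 40 0 -0.6" --pt "0 0 0 -2 40 0 -0.6" --pt "0 0 0 -2 40 0 -0.6" --pt "0 0 0 -2 40 0 -0.6" --pt "0 0 0 -2 40 0 -0.6" --pt "0 0 0 -2 40 0 -0.6"

```text
clock: 5.33
ee_pos: [0.5051, -0.0284, 0.1957]
orientation: [[1.0, 0.01, 0.012], [0.01, -1.0, 0.003], [0.012, -0.003, -1.0]]
force: [0.5, 0.5, -1.5]
width: 0.293
```

Call:
carry_out --pt "0 0 0 -2 40 0 -0.6" --pt "0 0 0 -2 40 0 -0.6" --pt "0 0 0 -2 40 0 -0.6" --pt "0 0 0 -2 40 0 -0.6" --pt "0 0 0 -2 40 0 -0.6" --pt "0 0 0 -2 30 0 -0.6" --pt "0 0 0 -2 20 0 -0.6" --pt "0 0 0 0 10 0 -0.6"

```text
clock: 6.0
ee_pos: [0.4876, -0.3087, 0.1984]
orientation: [[1.0, -0.002, 0.018], [-0.002, -1.0, -0.004], [0.018, 0.004, -1.0]]
force: [0.4, -0.7, -0.8]
width: 0.293
```

```bash
python3 go.py 491 -373.5 49 0
```

```text
at [ 487.6 -308.7  198.4] w 0.293 F [ 0.4 -0.7 -0.8] t 6.0 q7 -1.11
turn [ 0.004 -0.018 -0.002] shift now [  0.9  64.3 149.7] shift after turn [  3.4  64.8 149.4]
```

Call:
carry_out --pt "0.004 -0.018 0 2 20 0 -0.6" --pt "0 0 0 1 20 0 -0.6" --pt "0 0 0 0 15 0 -0.6" --pt "0 0 0 0 6 10 -0.6" --pt "0 0 0 0 0 15 -0.6" --pt "0 0 0 0 0 10 -0.6" --pt "0 0 0 0 0 0 -0.6" --pt "0 0 0 0 0 0 -0.6"

```text
clock: 6.67
ee_pos: [0.491, -0.3694, 0.1606]
orientation: [[1.0, 0.0, -0.001], [0.0, -1.0, 0.004], [-0.001, -0.004, -1.0]]
force: [0.3, -0.7, -1.8]
width: 0.293
```

```bash
python3 go.py 491 -373.5 48 0
```

```text
at [ 491.  -369.4  160.6] w 0.293 F [ 0.3 -0.7 -1.8] t 6.67 q7 -1.02
turn [-0.004  0.001  0.   ] shift now [1.000e-01 4.600e+00 1.126e+02] shift after turn [  0.    4.1 112.6]
```

Call:
carry_out --pt "-0.004 0 0 0 2 10 -0.6" --pt "0 0 0 0 2 20 -0.6" --pt "0 0 0 0 0 20 -0.6" --pt "0 0 0 0 0 20 -0.6" --pt "0 0 0 0 0 18 -0.6" --pt "0 0 0 0 0 12 -0.6" --pt "0 0 0 0 0 6 -0.6" --pt "0 0 0 0 0 0 -0.6"

```text
clock: 7.33
ee_pos: [0.4957, -0.3692, 0.0513]
orientation: [[1.0, 0.009, 0.007], [0.009, -1.0, -0.003], [0.007, 0.003, -1.0]]
force: [-0.6, -0.0, -1.0]
width: 0.295
```

```bash
python3 go.py 491 -373.5 45 0;  python3 -c "
from h import *
c=cap('side'); cv2.imwrite('pics/g2.png',cv2.resize(c['pixels'][60:260,330:530,::-1],None,fx=2.5,fy=2.5,interpolation=2))"
```

```text
at [ 495.7 -369.2   51.3] w 0.295 F [-0.6 -0.  -1. ] t 7.33 q7 -1.03
turn [ 0.003 -0.007  0.009] shift now [-4.8  4.2  6.2] shift after turn [-4.7  4.3  6.3]
```

View pics/g2.png

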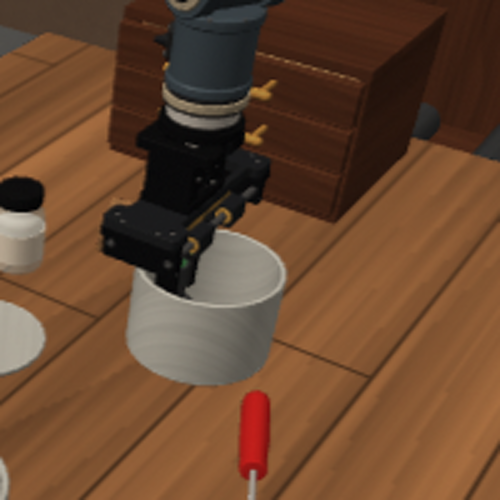

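The part is inside the jar and the gripper body clears the rim. I'll lower it slowly and release.

Call:
carry_out --pt "0.003 -0.007 0.009 -3 3 2 -0.6" --pt "0 0 0 -1 1 2 -0.6" --pt "0 0 0 0 0 2 -0.6" --pt "0 0 0 0 0 1 -0.6" --pt "0 0 0 0 0 0 -0.6"

```text
clock: 7.8
ee_pos: [0.4941, -0.3754, 0.0481]
orientation: [[1.0, -0.001, 0.006], [-0.001, -1.0, -0.004], [0.006, 0.004, -1.0]]
force: [0.3, -0.5, -0.8]
width: 0.291
```

```bash
python3 go.py 491 -373.5 45 0
```

```text
at [ 494.1 -375.4   48.1] w 0.291 F [ 0.3 -0.5 -0.8] t 7.8 q7 -1.03
turn [ 0.004 -0.006 -0.001] shift now [-3.1 -1.9  3.1] shift after turn [-3.1 -1.9  3.1]
```

Call:
carry_out --pt "0 0 0 -2 -1 3 -0.6" --pt "0 0 0 0 0 1 -0.6" --pt "0 0 0 0 0 0 -0.15" --pt "0 0 0 0 0 0 -0.15" --pt "0 0 0 0 0 0 -0.15" --pt "0 0 0 0 0 -15 -0.15" --pt "0 0 0 0 0 -25 -0.15" --pt "0 0 0 0 0 -35 -0.15"

```text
clock: 8.47
ee_pos: [0.4879, -0.3713, 0.1146]
orientation: [[1.0, -0.0, -0.005], [-0.0, -1.0, 0.004], [-0.005, -0.004, -1.0]]
force: [-0.1, -0.2, -0.6]
width: 0.42
```

```bash
python3 go.py 533 291.5 180 0
```

```text
at [ 487.9 -371.3  114.6] w 0.42 F [-0.1 -0.2 -0.6] t 8.47 q7 -1.02
turn [-0.004  0.005 -0.   ] shift now [  44.7 -663.1  -63.2] shift after turn [  45.1 -662.8  -65.4]
```

Call:
carry_out --pt "0 0 0 0 0 -35 0.1" --pt "0 0 0 1 -20 -20 0.1" --pt "0 0 0 3 -40 0 0.1" --pt "0 0 0 3 -40 0 0.1" --pt "0 0 0 3 -40 0 0.1" --pt "0 0 0 3 -40 0 0.1" --pt "0 0 0 3 -40 0 0.1" --pt "0 0 0 3 -40 0 0.1"

```text
clock: 9.13
ee_pos: [0.5137, -0.1185, 0.1828]
orientation: [[1.0, -0.024, 0.017], [-0.024, -1.0, -0.015], [0.017, 0.014, -1.0]]
force: [0.7, 0.4, 0.8]
width: 0.55
```

Call:
carry_out --pt "0 0 0 3 -40 0 0.1" --pt "0 0 0 3 -40 0 0.1" --pt "0 0 0 3 -40 0 0.1" --pt "0 0 0 3 -40 0 0.1" --pt "0 0 0 3 -40 0 0.1" --pt "0 0 0 3 -40 0 0.1" --pt "0 0 0 3 -40 0 0.1" --pt "0 0 0 3 -25 0 0.1"

```text
clock: 9.8
ee_pos: [0.5443, 0.2024, 0.1833]
orientation: [[0.999, -0.021, 0.026], [-0.02, -1.0, -0.012], [0.026, 0.012, -1.0]]
force: [0.6, 0.2, 0.7]
width: 0.55
```

```bash
python3 go.py 533 291.5 50 0
```

```text
at [544.3 202.4 183.3] w 0.55 F [0.6 0.2 0.7] t 9.8 q7 -2.16
turn [ 0.012 -0.026 -0.02 ] shift now [-16.6 -90.4 131.9] shift after turn [-11.3 -89.1 133.3]
```

Call:
carry_out --pt "0.012 -0.026 -0.02 -4 -30 10 0.1" --pt "0 0 0 -3 -25 15 0.1" --pt "0 0 0 -2 -15 15 0.1" --pt "0 0 0 -1 -8 12 0.1" --pt "0 0 0 0 0 8 0.1" --pt "0 0 0 0 0 0 0.1" --pt "0 0 0 0 0 0 0.1"

```text
clock: 10.38
ee_pos: [0.5349, 0.2939, 0.1228]
orientation: [[1.0, 0.012, 0.005], [0.012, -1.0, 0.007], [0.005, -0.007, -1.0]]
force: [1.2, 0.1, 0.5]
width: 0.548
```

```bash
python3 go.py 533 291.5 50 0
```

```text
at [534.9 293.9 122.8] w 0.548 F [1.2 0.1 0.5] t 10.38 q7 -2.29
turn [-0.007 -0.005  0.012] shift now [-2.2  2.8 72.7] shift after turn [-1.9  2.4 72.8]
```

Call:
carry_out --pt "-0.007 -0.005 0.012 -1 1 12 0.1" --pt "0 0 0 -1 1 18 0.1" --pt "0 0 0 0 0 18 0.1" --pt "0 0 0 0 0 13 0.1" --pt "0 0 0 0 0 7 0.1" --pt "0 0 0 0 0 3 0.1" --pt "0 0 0 0 0 0 0.1"

```text
clock: 10.97
ee_pos: [0.5394, 0.2827, 0.0511]
orientation: [[1.0, -0.018, 0.008], [-0.018, -1.0, -0.003], [0.008, 0.003, -1.0]]
force: [0.2, 0.4, 0.4]
width: 0.549
```

```bash
python3 go.py 533 291.5 50 0
```

```text
at [539.4 282.7  51.1] w 0.549 F [0.2 0.4 0.4] t 10.97 q7 -2.34
turn [ 0.003 -0.008 -0.018] shift now [-6.6 -8.7  1.1] shift after turn [-6.4 -8.8  1.1]
```

Call:
carry_out --pt "0 0 -0.008 -3 -4 0 0.1" --pt "0 0 0 -2 -3 0 0.1" --pt "0 0 0 0 0 0 0.1" --pt "0 0 0 0 0 0 0.1"

```text
clock: 11.3
ee_pos: [0.5357, 0.29, 0.0533]
orientation: [[1.0, -0.011, 0.011], [-0.011, -1.0, -0.002], [0.011, 0.002, -1.0]]
force: [0.1, -0.3, -0.0]
width: 0.553
```

```bash
python3 go.py 533 291.5 50 0;  python3 -c "
from h import *
c=cap('side'); cv2.imwrite('pics/g3.png',cv2.resize(c['pixels'][250:450,60:300,::-1],None,fx=3,fy=3,interpolation=2))"
```

```text
at [535.7 290.   53.3] w 0.553 F [ 0.1 -0.3 -0. ] t 11.3 q7 -2.35
turn [ 0.002 -0.011 -0.011] shift now [-2.8 -1.4  3.3] shift after turn [-2.7 -1.5  3.3]
```

View pics/g3.png

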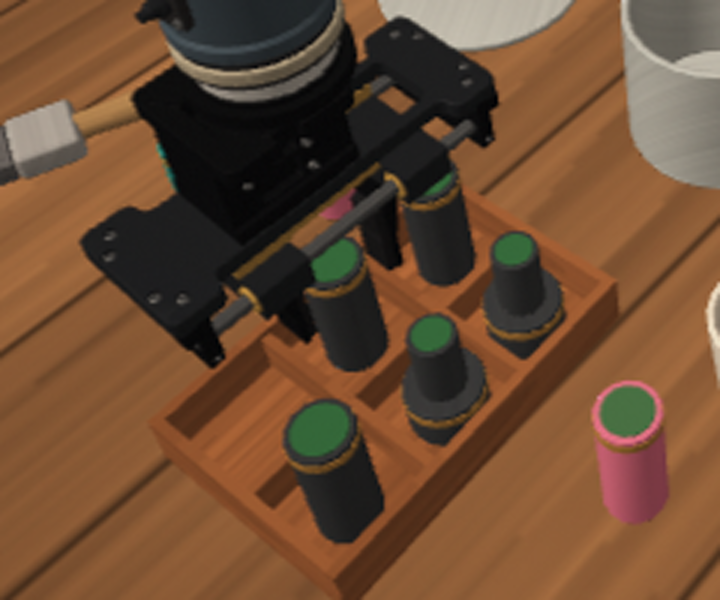

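Tube B (at 335,265 in the crop) stands between the fingers. Closing on it.

Call:
carry_out --pt "0 -0.006 0 -2 -1 3 0.1" --pt "0 0 0 0 0 0 -0.5" --pt "0 0 0 0 0 0 -0.5" --pt "0 0 0 0 0 0 -0.5" --pt "0 0 0 0 0 0 -0.5"

```text
clock: 11.77
ee_pos: [0.5339, 0.2917, 0.051]
orientation: [[1.0, -0.011, 0.006], [-0.011, -1.0, -0.001], [0.006, 0.001, -1.0]]
force: [0.5, -0.5, 0.8]
width: 0.384
```

```bash
python3 go.py 507.5 28 190 0
```

```text
at [533.9 291.7  51. ] w 0.384 F [ 0.5 -0.5  0.8] t 11.77 q7 -2.35
turn [ 0.001 -0.006 -0.011] shift now [ -22.6  264.1 -138.9] shift after turn [ -26.4  263.7 -139. ]
```

Call:
carry_out --pt "0 0 0 0 0 -15 -0.5" --pt "0 0 0 0 0 -25 -0.5" --pt "0 0 0 0 0 -30 -0.5" --pt "0 0 0 0 0 -30 -0.5" --pt "0 0 0 0 0 -25 -0.5" --pt "0 0 0 -1 10 -12 -0.5" --pt "0 0 0 -3 25 0 -0.5" --pt "0 0 0 -4 35 0 -0.5"

```text
clock: 12.43
ee_pos: [0.5211, 0.2259, 0.1903]
orientation: [[1.0, 0.001, -0.001], [0.001, -1.0, -0.0], [-0.001, 0.0, -1.0]]
force: [-0.4, 0.1, -1.3]
width: 0.383
```

Call:
carry_out --pt "0 0 0 -4 38 0 -0.5" --pt "0 0 0 -4 38 0 -0.5" --pt "0 0 0 -4 38 0 -0.5" --pt "0 0 0 -3 25 0 -0.5" --pt "0 0 0 -2 12 0 -0.5" --pt "0 0 0 0 5 0 -0.5" --pt "0 0 0 0 0 0 -0.5" --pt "0 0 0 0 0 0 -0.5"

```text
clock: 13.1
ee_pos: [0.496, 0.0477, 0.1858]
orientation: [[1.0, -0.014, -0.011], [-0.014, -1.0, -0.009], [-0.011, 0.009, -1.0]]
force: [-0.9, 0.1, -1.3]
width: 0.383
```

```bash
python3 go.py 507.5 28 50 0
```

```text
at [496.   47.7 185.8] w 0.383 F [-0.9  0.1 -1.3] t 13.1 q7 -1.85
turn [ 0.009  0.011 -0.014] shift now [ 13.3  18.4 135.8] shift after turn [ 11.5  19.7 135.8]
```

Call:
carry_out --pt "0.005 0.006 -0.007 5 8 5 -0.5" --pt "0.002 0.003 -0.004 4 7 8 -0.5" --pt "0 0 0 1 3 5 -0.5" --pt "0 0 0 0 0 3 -0.5" --pt "0 0 0 0 0 0 -0.5"

```text
clock: 13.52
ee_pos: [0.5064, 0.0349, 0.1623]
orientation: [[1.0, 0.007, -0.003], [0.007, -1.0, 0.001], [-0.003, -0.001, -1.0]]
force: [-0.1, 0.6, -1.2]
width: 0.387
```

```bash
python3 go.py 507.5 28 50 0
```

```text
at [506.4  34.9 162.3] w 0.387 F [-0.1  0.6 -1.2] t 13.52 q7 -1.8
turn [-0.001  0.003  0.007] shift now [  1.4   7.  112.3] shift after turn [  1.1   6.9 112.3]
```

Call:
carry_out --pt "0 0.003 0.004 0 4 8 -0.5" --pt "0 0 0 0 3 14 -0.5" --pt "0 0 0 0 0 14 -0.5" --pt "0 0 0 0 0 8 -0.5" --pt "0 0 0 0 0 0 -0.5"

```text
clock: 13.93
ee_pos: [0.5067, 0.0303, 0.1155]
orientation: [[1.0, 0.007, 0.001], [0.007, -1.0, 0.002], [0.001, -0.002, -1.0]]
force: [-0.1, -0.5, -1.2]
width: 0.383
```

```bash
python3 go.py 507.5 28 50 0
```

```text
at [506.7  30.3 115.5] w 0.383 F [-0.1 -0.5 -1.2] t 13.93 q7 -1.81
turn [-0.002 -0.001  0.007] shift now [ 0.7  2.5 65.5] shift after turn [ 0.8  2.3 65.5]
```

Call:
carry_out --pt "0 0 0.003 0 1 10 -0.5" --pt "0 0 0 0 1 14 -0.5" --pt "0 0 0 -1 0 14 -0.5" --pt "0 0 0 -1 0 11 -0.5" --pt "0 0 0 0 0 6 -0.5" --pt "0 0 0 0 0 3 -0.5" --pt "0 0 0 0 0 0 -0.5"

```text
clock: 14.52
ee_pos: [0.507, 0.0295, 0.055]
orientation: [[1.0, 0.004, 0.006], [0.004, -1.0, 0.003], [0.006, -0.003, -1.0]]
force: [-0.1, -0.7, -1.3]
width: 0.384
```

```bash
python3 go.py 507.5 28 50 0
```

```text
at [507.   29.5  55. ] w 0.384 F [-0.1 -0.7 -1.3] t 14.52 q7 -1.84
turn [-0.003 -0.006  0.004] shift now [0.4 1.5 5. ] shift after turn [0.5 1.5 5. ]
```

Call:
carry_out --pt "0 0 0 0 1 3 -0.5" --pt "0 0 0 0 0 2 -0.5" --pt "0 0 0 0 0 0 -0.5" --pt "0 0 0 0 0 0 -0.05" --pt "0 0 0 0 0 0 -0.05" --pt "0 0 0 0 0 0 -0.05" --pt "0 0 0 0 0 -12 -0.05" --pt "0 0 0 0 0 -25 -0.05"

```text
clock: 15.18
ee_pos: [0.5064, 0.0283, 0.0866]
orientation: [[1.0, 0.004, 0.004], [0.004, -1.0, 0.003], [0.004, -0.003, -1.0]]
force: [-0.2, 0.5, 0.1]
width: 0.471
```

Call:
carry_out --pt "0 0 0 0 0 -35 0.1" --pt "0 0 0 0 0 -35 0.1" --pt "0 0 0 -2 -15 -15 0.1" --pt "0 0 0 -5 -35 0 0.1" --pt "0 0 0 -6 -40 0 0.1" --pt "0 0 0 -6 -40 0 0.1" --pt "0 0 0 -6 -40 0 0.1" --pt "0 0 0 -6 -40 0 0.1"

```text
clock: 15.85
ee_pos: [0.4826, 0.2343, 0.1852]
orientation: [[0.999, -0.021, 0.024], [-0.021, -1.0, 0.001], [0.024, -0.002, -1.0]]
force: [1.3, 0.4, -1.0]
width: 0.551
```

```bash
python3 go.py 461 356.5 150 60
```

```text
at [482.6 234.3 185.2] w 0.551 F [ 1.3  0.4 -1. ] t 15.85 q7 -2.25
turn [ 0.011 -0.022 -1.069] shift now [ -25.  -121.7   34.8] shift after turn [ 95.1 -79.8  35.2]
```

Call:
carry_out --pt "0.011 -0.022 -0.11 -3 -15 0 0.1" --pt "0 0 -0.12 0 0 0 0.1" --pt "0 0 -0.12 0 0 0 0.1" --pt "0 0 -0.12 0 0 0 0.1" --pt "0 0 -0.12 0 0 0 0.1" --pt "0 0 -0.12 0 0 0 0.1" --pt "0 0 -0.12 0 0 0 0.1" --pt "0 0 -0.12 0 0 0 0.1"

```text
clock: 16.52
ee_pos: [0.475, 0.2672, 0.1894]
orientation: [[0.565, 0.825, 0.006], [0.825, -0.565, 0.022], [0.021, -0.008, -1.0]]
force: [0.6, -0.2, -0.1]
width: 0.548
```

```bash
python3 go.py 461 356.5 140 60
```

```text
at [475.  267.2 189.4] w 0.548 F [ 0.6 -0.2 -0.1] t 16.52 q7 -1.37
turn [-0.007 -0.021 -0.077] shift now [ 64.7 -61.6  51.2] shift after turn [ 70.3 -56.7  49.4]
```

Call:
carry_out --pt "-0.007 -0.02 -0.05 12 -10 5 0.1" --pt "0 0 -0.01 18 -15 10 0.1" --pt "0 0 0 18 -15 10 0.1" --pt "0 0 0 12 -10 8 0.1" --pt "0 0 0 5 -4 8 0.1" --pt "0 0 0 0 0 5 0.1" --pt "0 0 0 0 0 0 0.1"

```text
clock: 17.1
ee_pos: [0.4656, 0.3519, 0.1439]
orientation: [[0.513, 0.858, 0.006], [0.858, -0.513, 0.001], [0.004, 0.005, -1.0]]
force: [0.1, -0.9, -1.3]
width: 0.554
```

```bash
python3 go.py 461 356.5 50 60
```

```text
at [465.6 351.9 143.9] w 0.554 F [ 0.1 -0.9 -1.3] t 17.1 q7 -1.52
turn [ 0.005 -0.004 -0.016] shift now [ 1.3 -6.8 93.9] shift after turn [ 1.7 -6.3 93.9]
```

Call:
carry_out --pt "0.005 -0.004 -0.01 1 -3 10 0.1" --pt "0 0 0 0 -3 14 0.1" --pt "0 0 0 0 0 14 0.1" --pt "0 0 0 0 0 8 0.1" --pt "0 0 0 0 0 0 0.1"

```text
clock: 17.52
ee_pos: [0.4636, 0.351, 0.096]
orientation: [[0.509, 0.861, 0.002], [0.861, -0.509, -0.002], [-0.001, 0.003, -1.0]]
force: [0.4, -1.1, -0.4]
width: 0.545
```

```bash
python3 go.py 461 356.5 50 60
```

```text
at [463.6 351.   96. ] w 0.545 F [ 0.4 -1.1 -0.4] t 17.52 q7 -1.55
turn [ 0.003  0.001 -0.01 ] shift now [ 3.4 -5.2 46. ] shift after turn [ 3.4 -5.  46. ]
```

Call:
carry_out --pt "0 0 -0.008 2 -4 2 0.1" --pt "0 0 0 1 -2 10 0.1" --pt "0 0 0 0 0 14 0.1" --pt "0 0 0 0 0 12 0.1" --pt "0 0 0 0 0 5 0.1" --pt "0 0 0 0 0 0 0.1"

```text
clock: 18.02
ee_pos: [0.4618, 0.3568, 0.0516]
orientation: [[0.503, 0.864, 0.006], [0.864, -0.503, -0.0], [0.002, 0.005, -1.0]]
force: [-0.4, 0.7, 0.1]
width: 0.548
```

```bash
python3 go.py 461 356.5 50 60
```

```text
at [461.8 356.8  51.6] w 0.548 F [-0.4  0.7  0.1] t 18.02 q7 -1.59
turn [ 0.005 -0.002 -0.004] shift now [-0.7 -0.5  1.6] shift after turn [-0.7 -0.5  1.6]
```

Call:
carry_out --pt "0 0 0 0 0 1 -0.5" --pt "0 0 0 0 0 0 -0.5" --pt "0 0 0 0 0 0 -0.5" --pt "0 0 0 0 0 0 -0.5" --pt "0 0 0 0 0 -15 -0.5" --pt "0 0 0 0 0 -25 -0.5" --pt "0 0 0 0 0 -30 -0.5" --pt "0 0 0 0 0 -30 -0.5"

```text
clock: 18.68
ee_pos: [0.4578, 0.3535, 0.1478]
orientation: [[0.503, 0.864, -0.006], [0.864, -0.503, -0.009], [-0.011, -0.001, -1.0]]
force: [-0.5, -0.2, -0.9]
width: 0.386
```

```bash
python3 go.py 471.5 7 190 60
```

```text
at [457.8 353.5 147.8] w 0.386 F [-0.5 -0.2 -0.9] t 18.68 q7 -1.51
turn [-0.001  0.011 -0.003] shift now [-293.1  186.   -39. ] shift after turn [-293.3  185.1  -42.2]
```

Call:
carry_out --pt "0 0.01 0 -10 6 -25 -0.5" --pt "0 0 0 -25 16 -15 -0.5" --pt "0 0 0 -33 21 0 -0.5" --pt "0 0 0 -33 21 0 -0.5" --pt "0 0 0 -33 21 0 -0.5" --pt "0 0 0 -33 21 0 -0.5" --pt "0 0 0 -33 21 0 -0.5" --pt "0 0 0 -33 21 0 -0.5"

```text
clock: 19.35
ee_pos: [0.4721, 0.0835, 0.1988]
orientation: [[0.484, 0.875, 0.02], [0.875, -0.484, 0.018], [0.025, 0.008, -1.0]]
force: [0.1, -0.2, -0.7]
width: 0.386
```

```bash
python3 go.py 471.5 7 180 60
```

```text
at [472.1  83.5 198.8] w 0.386 F [ 0.1 -0.2 -0.7] t 19.35 q7 -0.87
turn [ 0.008 -0.025  0.018] shift now [-67.7  36.4  17.4] shift after turn [-66.6  37.7  18.8]
```

Call:
carry_out --pt "0.006 -0.02 0.012 -22 12 5 -0.5" --pt "0 0 0 -18 10 8 -0.5" --pt "0 0 0 -10 6 8 -0.5" --pt "0 0 0 -5 3 8 -0.5" --pt "0 0 0 0 0 5 -0.5" --pt "0 0 0 0 0 0 -0.5" --pt "0 0 0 0 0 0 -0.5"

```text
clock: 19.93
ee_pos: [0.4715, 0.009, 0.1636]
orientation: [[0.507, 0.862, 0.007], [0.862, -0.507, -0.001], [0.003, 0.007, -1.0]]
force: [-0.3, -0.0, -1.8]
width: 0.388
```

```bash
python3 go.py 471.5 7 50 60
```

```text
at [471.5   9.  163.6] w 0.388 F [-0.3 -0.  -1.8] t 19.93 q7 -0.78
turn [ 0.007 -0.003 -0.008] shift now [ -2.1   0.3 113.6] shift after turn [ -1.8   1.  113.6]
```

Call:
carry_out --pt "0.005 -0.003 -0.005 -1 1 8 -0.5" --pt "0 0 0 -1 0 14 -0.5" --pt "0 0 0 0 0 14 -0.5" --pt "0 0 0 0 0 8 -0.5" --pt "0 0 0 0 0 0 -0.5"

```text
clock: 20.35
ee_pos: [0.4737, 0.0139, 0.1183]
orientation: [[0.491, 0.871, 0.005], [0.871, -0.491, 0.002], [0.004, 0.003, -1.0]]
force: [-0.6, -0.2, -1.0]
width: 0.387
```

```bash
python3 go.py 471.5 7 50 60
```

```text
at [473.7  13.9 118.3] w 0.387 F [-0.6 -0.2 -1. ] t 20.35 q7 -0.81
turn [ 0.003 -0.004  0.01 ] shift now [-7.4  1.3 68.2] shift after turn [-7.1  1.6 68.3]
```

Call:
carry_out --pt "0 -0.004 0.006 -5 1 0 -0.5" --pt "0 0 0 -3 0 5 -0.5" --pt "0 0 0 -1 0 12 -0.5" --pt "0 0 0 -1 0 12 -0.5" --pt "0 0 0 -1 0 12 -0.5" --pt "0 0 0 0 0 6 -0.5" --pt "0 0 0 0 0 0 -0.5"

```text
clock: 20.93
ee_pos: [0.472, 0.0039, 0.0718]
orientation: [[0.495, 0.869, 0.01], [0.869, -0.495, -0.002], [0.004, 0.009, -1.0]]
force: [-0.2, -0.3, -1.0]
width: 0.383
```

```bash
python3 go.py 471.5 7 50 60
```

```text
at [472.    3.9  71.8] w 0.383 F [-0.2 -0.3 -1. ] t 20.93 q7 -0.85
turn [ 0.009 -0.004  0.006] shift now [ 2.3 -2.2 21.7] shift after turn [ 2.4 -2.  21.8]
```

Call:
carry_out --pt "0.006 -0.003 0.004 1 -1 5 -0.5" --pt "0 0 0 0 0 7 -0.5" --pt "0 0 0 0 0 5 -0.5" --pt "0 0 0 0 0 3 -0.5" --pt "0 0 0 0 0 1 -0.5" --pt "0 0 0 0 0 0 -0.5"

```text
clock: 21.43
ee_pos: [0.4737, 0.0055, 0.0505]
orientation: [[0.499, 0.867, 0.007], [0.867, -0.499, -0.001], [0.002, 0.006, -1.0]]
force: [-0.9, 0.2, -1.2]
width: 0.383
```

```bash
python3 go.py 471.5 7 50 60
```

```text
at [473.7   5.5  50.5] w 0.383 F [-0.9  0.2 -1.2] t 21.43 q7 -0.89
turn [ 0.006 -0.002  0.001] shift now [ 0.2 -2.6  0.5] shift after turn [ 0.2 -2.6  0.5]
```

Call:
carry_out --pt "0 0 0 0 0 1 -0.5" --pt "0 0 0 0 0 0 -0.05" --pt "0 0 0 0 0 0 -0.05" --pt "0 0 0 0 0 0 -0.05" --pt "0 0 0 0 0 -12 -0.05" --pt "0 0 0 0 0 -25 -0.05" --pt "0 0 0 0 0 -35 -0.05" --pt "0 0 0 0 0 -35 0.05"

```text
clock: 22.1
ee_pos: [0.4686, 0.0056, 0.1546]
orientation: [[0.498, 0.867, -0.007], [0.867, -0.498, -0.0], [-0.004, -0.006, -1.0]]
force: [1.1, -0.6, -0.7]
width: 0.497
```

```bash
python3 go.py 464 287 160 60
```

```text
at [468.6   5.6 154.6] w 0.497 F [ 1.1 -0.6 -0.7] t 22.1 q7 -0.77
turn [-0.006  0.004  0.002] shift now [ 241.7 -144.2   -5.4] shift after turn [ 241.4 -144.7   -5.4]
```

Call:
carry_out --pt "0 0 0 15 -9 0 0.05" --pt "0 0 0 33 -20 0 0.05" --pt "0 0 0 34 -20 0 0.05" --pt "0 0 0 34 -20 0 0.05" --pt "0 0 0 34 -20 0 0.05" --pt "0 0 0 30 -18 0 0.05" --pt "0 0 0 15 -10 0 0.05" --pt "0 0 0 5 -3 0 0.05"

```text
clock: 22.77
ee_pos: [0.4733, 0.2454, 0.1655]
orientation: [[0.51, 0.86, 0.017], [0.86, -0.51, 0.001], [0.009, 0.014, -1.0]]
force: [0.3, -0.5, 0.1]
width: 0.523
```

```bash
python3 go.py 464 287 130 60
```

```text
at [473.3 245.4 165.5] w 0.523 F [ 0.3 -0.5  0.1] t 22.77 q7 -1.31
turn [ 0.014 -0.009 -0.012] shift now [ 30.7 -29.7  35.3] shift after turn [ 31.4 -28.8  35.5]
```

Call:
carry_out --pt "0.01 -0.006 -0.008 10 -9 5 0.05" --pt "0 0 0 10 -9 10 0.05" --pt "0 0 0 6 -6 10 0.05" --pt "0 0 0 2 -2 12 0.05" --pt "0 0 0 0 0 8 0.05" --pt "0 0 0 0 0 0 0.05" --pt "0 0 0 0 0 0 0.05"

```text
clock: 23.35
ee_pos: [0.4664, 0.2805, 0.1181]
orientation: [[0.505, 0.863, 0.006], [0.863, -0.505, -0.003], [0.001, 0.007, -1.0]]
force: [-0.1, 0.4, -0.7]
width: 0.529
```

```bash
python3 go.py 464 287 46 60
```

```text
at [466.4 280.5 118.1] w 0.529 F [-0.1  0.4 -0.7] t 23.35 q7 -1.42
turn [ 0.007 -0.001 -0.005] shift now [ 4.3 -5.8 72.1] shift after turn [ 4.4 -5.3 72.1]
```

Call:
carry_out --pt "0.005 0 -0.004 2 -3 5 0.05" --pt "0 0 0 2 -3 10 0.05" --pt "0 0 0 0 0 12 0.05" --pt "0 0 0 0 0 6 0.05" --pt "0 0 0 0 0 0 0.05"

```text
clock: 23.77
ee_pos: [0.4649, 0.2847, 0.0828]
orientation: [[0.505, 0.863, 0.004], [0.863, -0.505, -0.0], [0.002, 0.004, -1.0]]
force: [-0.2, -0.1, -0.2]
width: 0.527
```

```bash
python3 go.py 464 287 46 60
```

```text
at [464.9 284.7  82.8] w 0.527 F [-0.2 -0.1 -0.2] t 23.77 q7 -1.45
turn [ 0.004 -0.002 -0.006] shift now [ 1.5 -2.  36.8] shift after turn [ 1.5 -1.9 36.8]
```

Call:
carry_out --pt "0 0 -0.004 1 -2 8 0.05" --pt "0 0 0 0 0 12 0.05" --pt "0 0 0 0 0 9 0.05" --pt "0 0 0 0 0 5 0.05" --pt "0 0 0 0 0 1 0.05" --pt "0 0 0 0 0 0 -0.6" --pt "0 0 0 0 0 0 -0.6" --pt "0 0 0 0 0 0 -0.6"

```text
clock: 24.43
ee_pos: [0.4632, 0.2867, 0.0428]
orientation: [[0.501, 0.866, 0.002], [0.866, -0.501, -0.001], [-0.0, 0.002, -1.0]]
force: [0.3, -0.3, -0.5]
width: 0.378
```

Call:
carry_out --pt "0 0 0 0 0 0 -0.6"

```text
clock: 24.52
ee_pos: [0.4635, 0.2869, 0.0432]
orientation: [[0.501, 0.866, 0.003], [0.866, -0.501, -0.001], [0.001, 0.003, -1.0]]
force: [1.2, -0.6, -0.1]
width: 0.309
```

```bash
python3 go.py 447.5 -398.6 190 60
```

```text
at [463.5 286.9  43.2] w 0.309 F [ 1.2 -0.6 -0.1] t 24.52 q7 -1.49
turn [ 0.003 -0.001 -0.001] shift now [-601.2  329.9 -146.2] shift after turn [-601.6  328.9 -146.8]
```

Call:
carry_out --pt "0 0 0 0 0 -15 -0.6" --pt "0 0 0 0 0 -25 -0.6" --pt "0 0 0 0 0 -32 -0.6" --pt "0 0 0 0 0 -32 -0.6" --pt "0 0 0 -5 3 -25 -0.6" --pt "0 0 0 -15 8 -12 -0.6" --pt "0 0 0 -30 16 0 -0.6" --pt "0 0 0 -35 19 0 -0.6"

```text
clock: 25.18
ee_pos: [0.4594, 0.1976, 0.1929]
orientation: [[0.487, 0.873, 0.006], [0.873, -0.487, 0.006], [0.008, 0.002, -1.0]]
force: [0.3, 0.3, -1.2]
width: 0.291
```

Call:
carry_out --pt "0 0 0 -35 19 0 -0.6" --pt "0 0 0 -35 19 0 -0.6" --pt "0 0 0 -35 19 0 -0.6" --pt "0 0 0 -35 19 0 -0.6" --pt "0 0 0 -35 19 0 -0.6" --pt "0 0 0 -35 19 0 -0.6" --pt "0 0 0 -35 19 0 -0.6" --pt "0 0 0 -35 19 0 -0.6"

```text
clock: 25.85
ee_pos: [0.454, -0.1332, 0.1958]
orientation: [[0.481, 0.877, 0.017], [0.877, -0.481, 0.005], [0.012, 0.013, -1.0]]
force: [1.5, -0.2, -1.6]
width: 0.293
```

```bash
python3 go.py 447.5 -398.6 190 60
```

```text
at [ 454.  -133.2  195.8] w 0.293 F [ 1.5 -0.2 -1.6] t 25.85 q7 -0.37
turn [ 0.013 -0.013  0.022] shift now [-235.9  121.8    4.4] shift after turn [-233.1  127.1    5.8]
```

Call:
carry_out --pt "0.01 -0.01 0.01 -34 19 0 -0.6" --pt "0 0 0 -34 19 0 -0.6" --pt "0 0 0 -34 19 0 -0.6" --pt "0 0 0 -34 19 0 -0.6" --pt "0 0 0 -34 19 0 -0.6" --pt "0 0 0 -25 14 0 -0.6" --pt "0 0 0 -13 7 0 -0.6" --pt "0 0 0 -5 3 0 -0.6"

```text
clock: 26.52
ee_pos: [0.4471, -0.3983, 0.1982]
orientation: [[0.501, 0.866, 0.006], [0.866, -0.501, -0.007], [-0.003, 0.008, -1.0]]
force: [0.5, 0.5, -0.9]
width: 0.294
```

Call:
carry_out --pt "0 0 0 0 0 0 -0.6" --pt "0 0 0 0 0 0 -0.6"

```text
clock: 26.68
ee_pos: [0.4468, -0.3976, 0.1977]
orientation: [[0.501, 0.865, 0.005], [0.865, -0.501, -0.005], [-0.002, 0.007, -1.0]]
force: [-0.4, 0.5, -1.2]
width: 0.286
```

```bash
python3 go.py 447.5 -398.6 42.5 60
```

```text
at [ 446.8 -397.6  197.7] w 0.286 F [-0.4  0.5 -1.2] t 26.68 q7 0.05
turn [ 0.007  0.002 -0.002] shift now [ -0.2   0.  155.3] shift after turn [ -0.5   1.1 155.2]
```

Call:
carry_out --pt "0.004 0 0 0 0 10 -0.6" --pt "0 0 0 0 0 20 -0.6" --pt "0 0 0 -1 0 25 -0.6" --pt "0 0 0 -1 0 25 -0.6" --pt "0 0 0 0 0 15 -0.6" --pt "0 0 0 0 0 5 -0.6" --pt "0 0 0 0 0 0 -0.6"

```text
clock: 27.27
ee_pos: [0.4521, -0.3829, 0.0937]
orientation: [[0.482, 0.876, 0.005], [0.876, -0.482, 0.003], [0.005, 0.003, -1.0]]
force: [-0.4, -0.3, -1.2]
width: 0.294
```

```bash
python3 go.py 447.5 -398.6 42.5 60
```

```text
at [ 452.1 -382.9   93.7] w 0.294 F [-0.4 -0.3 -1.2] t 27.27 q7 0.02
turn [ 0.002 -0.005  0.02 ] shift now [-16.2   3.4  51.1] shift after turn [-15.9   3.9  51.2]
```

Call:
carry_out --pt "0 -0.004 0.012 -8 2 0 -0.6" --pt "0 0 0 -5 1 0 -0.6" --pt "0 0 0 -3 1 0 -0.6" --pt "0 0 0 0 0 0 -0.6" --pt "0 0 0 0 0 0 -0.6"

```text
clock: 27.68
ee_pos: [0.4502, -0.3992, 0.0972]
orientation: [[0.49, 0.871, 0.007], [0.871, -0.49, -0.003], [0.001, 0.008, -1.0]]
force: [0.5, 1.0, -1.1]
width: 0.294
```

```bash
python3 go.py 447.5 -398.6 42.5 60
```

```text
at [ 450.2 -399.2   97.2] w 0.294 F [ 0.5  1.  -1.1] t 27.68 q7 0.03
turn [ 0.008 -0.001  0.011] shift now [-0.9 -3.1 54.6] shift after turn [-0.9 -2.7 54.7]
```

Call:
carry_out --pt "0.005 0 0.006 -1 -2 5 -0.6" --pt "0 0 0 -1 0 12 -0.6" --pt "0 0 0 -2 0 13 -0.6" --pt "0 0 0 -1 0 10 -0.6" --pt "0 0 0 -1 0 6 -0.6" --pt "0 0 0 0 0 2 -0.6" --pt "0 0 0 0 0 0 -0.6"

```text
clock: 28.27
ee_pos: [0.4454, -0.4048, 0.0456]
orientation: [[0.498, 0.867, 0.004], [0.867, -0.498, -0.002], [0.0, 0.004, -1.0]]
force: [0.5, -0.5, -1.5]
width: 0.288
```

```bash
python3 go.py 447.5 -398.6 42.5 60
```

```text
at [ 445.4 -404.8   45.6] w 0.288 F [ 0.5 -0.5 -1.5] t 28.27 q7 0.02
turn [ 0.004 -0.     0.003] shift now [ 6.4 -1.2  3.1] shift after turn [ 6.4 -1.2  3.1]
```

Call:
carry_out --pt "0 0 0 3 0 1 -0.6" --pt "0 0 0 2 0 2 -0.6" --pt "0 0 0 0 0 1 -0.6" --pt "0 0 0 0 0 0 -0.15" --pt "0 0 0 0 0 0 -0.15" --pt "0 0 0 0 0 0 -0.15" --pt "0 0 0 0 0 -10 -0.15" --pt "0 0 0 0 0 -25 -0.15"

```text
clock: 28.93
ee_pos: [0.4472, -0.3983, 0.0756]
orientation: [[0.497, 0.868, 0.0], [0.868, -0.497, 0.001], [0.001, -0.0, -1.0]]
force: [0.7, -0.5, 0.7]
width: 0.419
```

Call:
carry_out --pt "0 0 0 0 0 -35 0.05" --pt "0 0 0 5 -3 -35 0.05" --pt "0 0 -0.1 15 -8 -20 0.05" --pt "0 0 -0.12 20 -10 0 0.05" --pt "0 0 -0.12 20 -10 0 0.05" --pt "0 0 -0.12 20 -10 0 0.05" --pt "0 0 -0.12 20 -10 0 0.05" --pt "0 0 -0.12 20 -10 0 0.05"

```text
clock: 29.6
ee_pos: [0.421, -0.2726, 0.1824]
orientation: [[-0.2, 0.98, 0.019], [0.98, 0.2, -0.014], [-0.018, 0.016, -1.0]]
force: [0.6, 0.3, 0.1]
width: 0.529
```

```bash
python3 go.py 468 225 150 120
```

```text
at [ 421.  -272.6  182.4] w 0.529 F [0.6 0.3 0.1] t 29.6 q7 0.57
turn [ 0.013  0.02  -0.322] shift now [478.6 145.2  26.2] shift after turn [407.4 289.5  32.4]
```

Call:
carry_out --pt "0.01 0.015 -0.11 36 14 0 0.05" --pt "0 0 -0.11 35 18 0 0.05" --pt "0 0 -0.08 34 21 0 0.05" --pt "0 0 0 33 24 0 0.05" --pt "0 0 0 33 24 0 0.05" --pt "0 0 0 33 24 0 0.05" --pt "0 0 0 33 24 0 0.05" --pt "0 0 0 33 24 0 0.05"

```text
clock: 30.27
ee_pos: [0.4605, 0.0502, 0.1881]
orientation: [[-0.483, 0.876, 0.016], [0.876, 0.483, -0.014], [-0.02, 0.008, -1.0]]
force: [1.5, 0.0, -0.7]
width: 0.525
```

```bash
python3 go.py 468 225 150 120
```

```text
at [460.5  50.2 188.1] w 0.525 F [ 1.5  0.  -0.7] t 30.27 q7 0.12
turn [ 0.007  0.02  -0.02 ] shift now [150.2  90.7  35.8] shift after turn [147.7  93.9  38.1]
```

Call:
carry_out --pt "0.005 0.014 -0.012 33 20 0 0.05" --pt "0 0 0 33 21 5 0.05" --pt "0 0 0 30 20 8 0.05" --pt "0 0 0 22 14 10 0.05" --pt "0 0 0 12 8 8 0.05" --pt "0 0 0 5 3 4 0.05" --pt "0 0 0 0 0 0 0.05" --pt "0 0 0 0 0 0 0.05"

```text
clock: 30.93
ee_pos: [0.4698, 0.2294, 0.1596]
orientation: [[-0.506, 0.862, 0.019], [0.863, 0.506, 0.003], [-0.007, 0.018, -1.0]]
force: [0.4, 0.3, -0.6]
width: 0.525
```

```bash
python3 go.py 468 225 44 120
```

```text
at [469.8 229.4 159.6] w 0.525 F [ 0.4  0.3 -0.6] t 30.93 q7 -0.3
turn [0.018 0.007 0.007] shift now [ -2.   -5.8 115.5] shift after turn [ -2.9  -3.7 115.6]
```

Call:
carry_out --pt "0.012 0.005 0.004 -1 -1 10 0.05" --pt "0 0 0 -1 -1 15 0.05" --pt "0 0 0 -1 0 18 0.05" --pt "0 0 0 -1 0 14 0.05" --pt "0 0 0 0 0 8 0.05" --pt "0 0 0 0 0 0 0.05"

```text
clock: 31.43
ee_pos: [0.4748, 0.214, 0.0931]
orientation: [[-0.488, 0.873, 0.01], [0.873, 0.488, -0.005], [-0.009, 0.006, -1.0]]
force: [-0.3, -0.3, -0.6]
width: 0.521
```

```bash
python3 go.py 468 225 44 120
```

```text
at [474.8 214.   93.1] w 0.521 F [-0.3 -0.3 -0.6] t 31.43 q7 -0.36
turn [ 0.006  0.009 -0.014] shift now [13.3 -0.9 49. ] shift after turn [12.9 -0.4 49.1]
```

Call:
carry_out --pt "0.004 0.006 -0.008 6 0 0 0.05" --pt "0 0 0 4 0 0 0.05" --pt "0 0 0 2 0 0 0.05" --pt "0 0 0 0 0 0 0.05" --pt "0 0 0 0 0 0 0.05"

```text
clock: 31.85
ee_pos: [0.47, 0.2242, 0.0951]
orientation: [[-0.492, 0.87, 0.005], [0.871, 0.492, -0.001], [-0.004, 0.004, -1.0]]
force: [0.4, 0.0, -0.3]
width: 0.528
```

```bash
python3 go.py 468 225 44 120
```

```text
at [470.  224.2  95.1] w 0.528 F [ 0.4  0.  -0.3] t 31.85 q7 -0.37
turn [ 0.004  0.004 -0.009] shift now [ 1.9 -1.5 51.1] shift after turn [ 1.7 -1.3 51.1]
```

Call:
carry_out --pt "0 0 -0.005 1 -1 8 0.05" --pt "0 0 0 1 0 13 0.05" --pt "0 0 0 1 0 13 0.05" --pt "0 0 0 0 0 9 0.05" --pt "0 0 0 0 0 5 0.05" --pt "0 0 0 0 0 1 0.05" --pt "0 0 0 0 0 0 0.05"

```text
clock: 32.43
ee_pos: [0.4688, 0.2276, 0.0443]
orientation: [[-0.499, 0.867, 0.01], [0.867, 0.499, 0.0], [-0.005, 0.008, -1.0]]
force: [0.3, 0.0, 0.2]
width: 0.522
```

```bash
python3 go.py 468 225 44 120
```

```text
at [468.8 227.6  44.3] w 0.522 F [0.3 0.  0.2] t 32.43 q7 -0.44
turn [ 0.008  0.005 -0.002] shift now [-1.9 -2.   0.3] shift after turn [-1.9 -2.   0.3]
```

Call:
carry_out --pt "0 0 0 -1 -1 0 -0.6" --pt "0 0 0 0 0 0 -0.6" --pt "0 0 0 0 0 0 -0.6" --pt "0 0 0 0 0 0 -0.6" --pt "0 0 0 0 0 0 -0.6" --pt "0 0 0 0 0 -15 -0.6" --pt "0 0 0 0 0 -25 -0.6" --pt "0 0 0 0 0 -30 -0.6"

```text
clock: 33.1
ee_pos: [0.4644, 0.2234, 0.112]
orientation: [[-0.499, 0.867, -0.001], [0.867, 0.499, -0.004], [-0.003, -0.003, -1.0]]
force: [0.6, -0.3, -1.1]
width: 0.292
```

Call:
carry_out --pt "0 0 0 0 0 -30 -0.6" --pt "0 0 0 -5 -3 -30 -0.6" --pt "0 0 0 -15 -9 -15 -0.6" --pt "0 0 0 -30 -19 0 -0.6" --pt "0 0 0 -34 -22 0 -0.6" --pt "0 0 0 -34 -22 0 -0.6" --pt "0 0 0 -34 -22 0 -0.6" --pt "0 0 0 -34 -22 0 -0.6"

```text
clock: 33.77
ee_pos: [0.4576, 0.0093, 0.1988]
orientation: [[-0.518, 0.855, 0.017], [0.855, 0.518, 0.007], [-0.003, 0.018, -1.0]]
force: [1.1, -0.5, -1.9]
width: 0.29
```

```bash
python3 go.py 447.5 -348.4 190 120
```

```text
at [457.6   9.3 198.8] w 0.29 F [ 1.1 -0.5 -1.9] t 33.77 q7 0.3
turn [0.018 0.003 0.021] shift now [-300.7 -194.2    6.3] shift after turn [-304.7 -187.6    8.8]
```

Call:
carry_out --pt "0.012 0.002 0.014 -34 -21 0 -0.6" --pt "0 0 0 -34 -21 0 -0.6" --pt "0 0 0 -34 -21 0 -0.6" --pt "0 0 0 -34 -21 0 -0.6" --pt "0 0 0 -34 -21 0 -0.6" --pt "0 0 0 -34 -21 0 -0.6" --pt "0 0 0 -34 -21 0 -0.6" --pt "0 0 0 -28 -17 0 -0.6"

```text
clock: 34.43
ee_pos: [0.4451, -0.3185, 0.2005]
orientation: [[-0.504, 0.864, 0.007], [0.864, 0.504, -0.004], [-0.007, 0.004, -1.0]]
force: [1.5, -0.7, -1.5]
width: 0.295
```

Call:
carry_out --pt "0 0 0 -16 -10 0 -0.6" --pt "0 0 0 -7 -4 0 -0.6" --pt "0 0 0 0 0 0 -0.6" --pt "0 0 0 0 0 0 -0.6"

```text
clock: 34.77
ee_pos: [0.4409, -0.3553, 0.1993]
orientation: [[-0.492, 0.871, 0.005], [0.871, 0.492, -0.005], [-0.007, 0.002, -1.0]]
force: [-0.1, 0.5, -0.7]
width: 0.294
```

```bash
python3 go.py 447.5 -348.4 43 120
```

```text
at [ 440.9 -355.3  199.3] w 0.294 F [-0.1  0.5 -0.7] t 34.77 q7 0.96
turn [ 0.002  0.007 -0.009] shift now [  3.9   8.8 156.3] shift after turn [  2.7   9.2 156.3]
```

Call:
carry_out --pt "0 0.005 -0.005 1 5 8 -0.6" --pt "0 0 0 0 3 16 -0.6" --pt "0 0 0 0 0 20 -0.6" --pt "0 0 0 0 0 22 -0.6" --pt "0 0 0 0 0 18 -0.6" --pt "0 0 0 0 0 8 -0.6" --pt "0 0 0 0 0 0 -0.6" --pt "0 0 0 0 0 0 -0.6"

```text
clock: 35.43
ee_pos: [0.4549, -0.3315, 0.1039]
orientation: [[-0.519, 0.855, 0.006], [0.855, 0.519, 0.006], [0.002, 0.008, -1.0]]
force: [0.2, -0.6, -0.7]
width: 0.293
```

```bash
python3 go.py 447.5 -348.4 43 120
```

```text
at [ 454.9 -331.5  103.9] w 0.293 F [ 0.2 -0.6 -0.7] t 35.43 q7 0.89
turn [ 0.008 -0.002  0.022] shift now [-10.7 -15.6  60.7] shift after turn [-10.9 -14.9  60.9]
```

Call:
carry_out --pt "0.004 0 0.012 -5 -7 0 -0.6" --pt "0 0 0 -4 -5 0 -0.6" --pt "0 0 0 -2 -2 0 -0.6" --pt "0 0 0 0 0 0 -0.6" --pt "0 0 0 0 0 0 -0.6"

```text
clock: 35.85
ee_pos: [0.4505, -0.3504, 0.1079]
orientation: [[-0.508, 0.861, 0.008], [0.861, 0.508, -0.001], [-0.004, 0.006, -1.0]]
force: [-0.2, 0.6, -0.7]
width: 0.291
```

```bash
python3 go.py 447.5 -348.4 43 120
```

```text
at [ 450.5 -350.4  107.9] w 0.291 F [-0.2  0.6 -0.7] t 35.85 q7 0.91
turn [0.006 0.004 0.01 ] shift now [ 3.5 -2.  64.8] shift after turn [ 3.2 -1.6 64.9]
```

Call:
carry_out --pt "0.004 0 0.006 1 -1 8 -0.6" --pt "0 0 0 0 -1 14 -0.6" --pt "0 0 0 0 -1 15 -0.6" --pt "0 0 0 0 0 12 -0.6" --pt "0 0 0 0 0 8 -0.6" --pt "0 0 0 0 0 2 -0.6" --pt "0 0 0 0 0 0 -0.6"

```text
clock: 36.43
ee_pos: [0.4481, -0.3524, 0.0461]
orientation: [[-0.5, 0.866, 0.007], [0.866, 0.5, -0.005], [-0.008, 0.003, -1.0]]
force: [0.1, -0.2, -0.8]
width: 0.286
```

```bash
python3 go.py 447.5 -348.4 43 120; python3 -c "
from h import *
c=cap('top'); cv2.imwrite('pics/g4.png',cv2.resize(c['pixels'][130:330,80:560,::-1],(800,333),interpolation=2))"
```

```text
at [ 448.1 -352.4   46.1] w 0.286 F [ 0.1 -0.2 -0.8] t 36.43 q7 0.85
turn [0.003 0.008 0.   ] shift now [3.8 1.5 3.1] shift after turn [3.8 1.5 3.1]
```

Call:
carry_out --pt "0 0.005 0 2 1 1 -0.6" --pt "0 0 0 1 0 2 -0.6" --pt "0 0 0 0 0 1 -0.6" --pt "0 0 0 0 0 0 -0.15" --pt "0 0 0 0 0 0 -0.15" --pt "0 0 0 0 0 0 -0.15" --pt "0 0 0 0 0 -10 -0.15" --pt "0 0 0 0 0 -25 -0.15"

```text
clock: 37.15
ee_pos: [0.4472, -0.3486, 0.0789]
orientation: [[-0.501, 0.866, 0.003], [0.866, 0.501, -0.0], [-0.001, 0.002, -1.0]]
force: [-0.3, -0.7, 0.9]
width: 0.421
```

Call:
carry_out --pt "0 0 0 0 0 -35 0.1" --pt "0 0 0 5 4 -35 0.1" --pt "0 0 0 16 12 -20 0.1" --pt "0 0 0 30 24 0 0.1" --pt "0 0 0 32 25 0 0.1" --pt "0 0 0 32 25 0 0.1" --pt "0 0 0 32 25 0 0.1" --pt "0 0 0 32 25 0 0.1"

```text
clock: 37.82
ee_pos: [0.484, -0.1293, 0.1846]
orientation: [[-0.481, 0.877, 0.02], [0.877, 0.481, -0.014], [-0.022, 0.011, -1.0]]
force: [2.0, 1.2, -0.4]
width: 0.549
```

```bash
python3 go.py 536 223 150 120
```

```text
at [ 484.  -129.3  184.6] w 0.549 F [ 2.   1.2 -0.4] t 37.82 q7 0.5
turn [ 0.011  0.023 -0.022] shift now [284.6 214.7  30.5] shift after turn [279.1 221.2  34.6]
```

Call:
carry_out --pt "0.008 0.015 -0.014 32 25 0 0.1" --pt "0 0 0 32 25 0 0.1" --pt "0 0 0 32 25 0 0.1" --pt "0 0 0 32 25 0 0.1" --pt "0 0 0 32 25 0 0.1" --pt "0 0 0 32 25 3 0.1" --pt "0 0 0 30 24 5 0.1" --pt "0 0 0 25 20 8 0.1"

```text
clock: 38.48
ee_pos: [0.5329, 0.1939, 0.1771]
orientation: [[-0.494, 0.869, 0.022], [0.869, 0.495, -0.006], [-0.016, 0.016, -1.0]]
force: [2.3, 0.2, -0.1]
width: 0.552
```

Call:
carry_out --pt "0 0 0 12 9 10 0.1" --pt "0 0 0 5 4 6 0.1" --pt "0 0 0 0 0 3 0.1" --pt "0 0 0 0 0 0 0.1" --pt "0 0 0 0 0 0 0.1"

```text
clock: 38.9
ee_pos: [0.5349, 0.225, 0.1596]
orientation: [[-0.505, 0.863, 0.024], [0.863, 0.505, -0.001], [-0.013, 0.021, -1.0]]
force: [-0.3, 0.5, -0.0]
width: 0.551
```

```bash
python3 go.py 536 223 50 120
```

```text
at [534.9 225.  159.6] w 0.551 F [-0.3  0.5 -0. ] t 38.9 q7 -0.24
turn [0.021 0.013 0.006] shift now [ -0.9  -2.3 109.6] shift after turn [ -2.3  -0.  109.6]
```

View pics/g4.png

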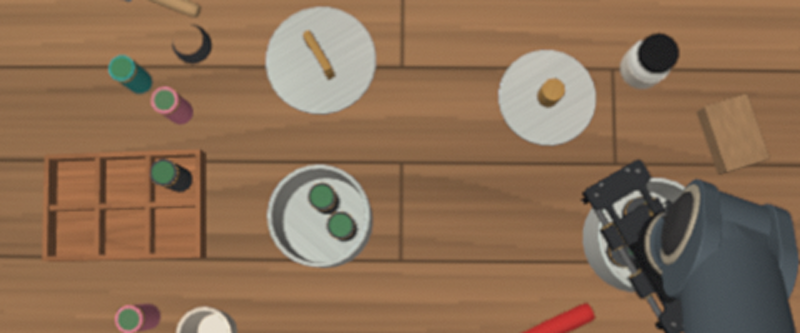

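Two tubes stand in the tall jar (crop 323,197 and 341,226), tube C is left in the tray (165,175), and the covers have not moved. On to C.

Call:
carry_out --pt "0.014 0.009 0.004 -1 0 8 0.1" --pt "0 0 0 0 0 14 0.1" --pt "0 0 0 0 0 16 0.1" --pt "0 0 0 0 0 14 0.1" --pt "0 0 0 0 0 6 0.1" --pt "0 0 0 0 0 0 0.1" --pt "0 0 0 0 0 0 0.1"

```text
clock: 39.48
ee_pos: [0.5409, 0.211, 0.1006]
orientation: [[-0.485, 0.875, 0.009], [0.875, 0.485, -0.006], [-0.009, 0.005, -1.0]]
force: [0.7, -0.5, 0.2]
width: 0.55
```

```bash
python3 go.py 536 223 50 120
```

```text
at [540.9 211.  100.6] w 0.55 F [ 0.7 -0.5  0.2] t 39.48 q7 -0.28
turn [ 0.005  0.009 -0.018] shift now [13.4  1.3 50.5] shift after turn [12.9  1.8 50.6]
```

Call:
carry_out --pt "0 0 0 6 1 0 0.1" --pt "0 0 0 4 1 0 0.1" --pt "0 0 0 1 0 0 0.1" --pt "0 0 0 0 0 0 0.1" --pt "0 0 0 0 0 0 0.1"

```text
clock: 39.9
ee_pos: [0.5387, 0.2228, 0.1035]
orientation: [[-0.483, 0.875, 0.013], [0.875, 0.483, -0.004], [-0.01, 0.01, -1.0]]
force: [-0.3, 0.1, -0.5]
width: 0.555
```

```bash
python3 go.py 536 223 50 120
```

```text
at [538.7 222.8 103.5] w 0.555 F [-0.3  0.1 -0.5] t 39.9 q7 -0.3
turn [ 0.009  0.01  -0.019] shift now [ 2.1 -2.8 53.5] shift after turn [ 1.6 -2.2 53.5]
```

Call:
carry_out --pt "0 0 0 1 -1 8 0.1" --pt "0 0 0 0 -1 14 0.1" --pt "0 0 0 0 0 14 0.1" --pt "0 0 0 0 0 10 0.1" --pt "0 0 0 0 0 5 0.1" --pt "0 0 0 0 0 1 0.1" --pt "0 0 0 0 0 0 0.1"

```text
clock: 40.48
ee_pos: [0.5374, 0.2236, 0.0489]
orientation: [[-0.484, 0.875, 0.016], [0.875, 0.484, -0.003], [-0.01, 0.012, -1.0]]
force: [0.3, -0.5, -0.7]
width: 0.551
```

```bash
python3 go.py 536 223 50 120
```

```text
at [537.4 223.6  48.9] w 0.551 F [ 0.3 -0.5 -0.7] t 40.48 q7 -0.35
turn [ 0.012  0.011 -0.018] shift now [ 0.2 -1.4 -1.1] shift after turn [ 0.2 -1.5 -1.1]
```

Call:
carry_out --pt "0 0 0 0 0 0 -0.5" --pt "0 0 0 0 0 0 -0.5" --pt "0 0 0 0 0 0 -0.5" --pt "0 0 0 0 0 0 -0.5" --pt "0 0 0 0 0 -15 -0.5" --pt "0 0 0 0 0 -25 -0.5" --pt "0 0 0 0 0 -30 -0.5" --pt "0 0 0 0 0 -30 -0.5"

```text
clock: 41.15
ee_pos: [0.5319, 0.2213, 0.1466]
orientation: [[-0.485, 0.875, 0.003], [0.875, 0.485, -0.008], [-0.009, -0.001, -1.0]]
force: [0.3, -0.2, -0.6]
width: 0.386
```

Call:
carry_out --pt "0.012 0.01 -0.018 -5 -6 -25 -0.5" --pt "0 0 0 -15 -17 -10 -0.5" --pt "0 0 0 -23 -27 0 -0.5" --pt "0 0 0 -25 -30 0 -0.5" --pt "0 0 0 -20 -25 0 -0.5" --pt "0 0 0 -12 -14 0 -0.5" --pt "0 0 0 -5 -6 0 -0.5" --pt "0 0 0 0 0 0 -0.5"

```text
clock: 41.82
ee_pos: [0.4775, 0.067, 0.193]
orientation: [[-0.505, 0.863, 0.005], [0.863, 0.505, 0.001], [-0.002, 0.005, -1.0]]
force: [-0.5, -0.1, -0.9]
width: 0.385
```

```bash
python3 go.py 471.5 48.8 49 120
```

```text
at [477.5  67.  193. ] w 0.385 F [-0.5 -0.1 -0.9] t 41.82 q7 0.12
turn [0.005 0.002 0.005] shift now [-12.5 -15.1 143.9] shift after turn [-12.8 -14.3 144. ]
```

Call:
carry_out --pt "0 0 0 -6 -7 4 -0.5" --pt "0 0 0 -4 -5 8 -0.5" --pt "0 0 0 -1 -1 8 -0.5" --pt "0 0 0 0 0 5 -0.5" --pt "0 0 0 0 0 0 -0.5" --pt "0 0 0 0 0 0 -0.5"

```text
clock: 42.32
ee_pos: [0.4726, 0.0551, 0.1649]
orientation: [[-0.511, 0.86, 0.006], [0.86, 0.511, 0.005], [0.001, 0.008, -1.0]]
force: [0.2, -0.1, -0.9]
width: 0.385
```

```bash
python3 go.py 471.5 48.8 49 120
```

```text
at [472.6  55.1 164.9] w 0.385 F [ 0.2 -0.1 -0.9] t 42.32 q7 0.13
turn [ 0.008 -0.002  0.013] shift now [ -5.   -5.  115.9] shift after turn [ -4.9  -4.1 115.9]
```

Call:
carry_out --pt "0 0 0 -3 -3 3 -0.5" --pt "0 0 0 -2 -2 8 -0.5" --pt "0 0 0 0 0 14 -0.5" --pt "0 0 0 0 0 14 -0.5" --pt "0 0 0 0 0 8 -0.5" --pt "0 0 0 0 0 0 -0.5"

```text
clock: 42.82
ee_pos: [0.4723, 0.0494, 0.1149]
orientation: [[-0.513, 0.858, 0.008], [0.858, 0.513, 0.006], [0.001, 0.01, -1.0]]
force: [0.6, -0.4, -1.1]
width: 0.388
```

```bash
python3 go.py 471.5 48.8 49 120
```

```text
at [472.3  49.4 114.9] w 0.388 F [ 0.6 -0.4 -1.1] t 42.82 q7 0.08
turn [ 0.01  -0.002  0.015] shift now [-0.2 -1.6 65.9] shift after turn [-0.1 -1.  65.9]
```

Call:
carry_out --pt "0 0 0 0 -1 8 -0.5" --pt "0 0 0 0 0 14 -0.5" --pt "0 0 0 0 0 15 -0.5" --pt "0 0 0 0 0 12 -0.5" --pt "0 0 0 0 0 8 -0.5" --pt "0 0 0 0 0 4 -0.5" --pt "0 0 0 0 0 2 -0.5" --pt "0 0 0 0 0 0 -0.5"

```text
clock: 43.48
ee_pos: [0.4746, 0.0495, 0.0496]
orientation: [[-0.513, 0.858, 0.013], [0.858, 0.513, 0.007], [-0.001, 0.015, -1.0]]
force: [0.2, -0.3, -1.4]
width: 0.385
```

Call:
carry_out --pt "0 0 0 0 0 1 -0.5" --pt "0 0 0 0 0 0 -0.05" --pt "0 0 0 0 0 0 -0.05" --pt "0 0 0 0 0 0 -0.05" --pt "0 0 0 0 0 -10 -0.05" --pt "0 0 0 0 0 -25 -0.05" --pt "0 0 0 0 0 -35 -0.05" --pt "0 0 0 0 0 -35 0"

```text
clock: 44.15
ee_pos: [0.4701, 0.0488, 0.1554]
orientation: [[-0.515, 0.857, 0.004], [0.857, 0.515, 0.008], [0.005, 0.007, -1.0]]
force: [-0.2, -1.5, 0.2]
width: 0.488
```

Call:
carry_out --pt "0 0 0 -15 0 -20 0.1" --pt "0 0 0 -30 0 0 0.1" --pt "0 0 0 -35 0 0 0.1" --pt "0 0 0 -30 0 0 0.1" --pt "0 0 0 -20 0 0 0.1" --pt "0 0 0 -10 0 0 0.1" --pt "0 0 0 0 0 0 0.1"

```text
clock: 44.73
ee_pos: [0.5512, -0.0728, 0.195]
orientation: [[-0.52, 0.854, 0.032], [0.854, 0.52, 0.005], [-0.012, 0.03, -0.999]]
force: [0.6, -0.2, -0.4]
width: 0.546
```

```bash
python3 go.py 627.5 -235 150 120; python3 -c "
from h import *
c=cap('top'); cv2.imwrite('pics/g5.png',cv2.resize(c['pixels'][125:320,230:520,::-1],None,fx=2.7,fy=2.7,interpolation=2))"
```

```text
at [551.2 -72.8 195. ] w 0.546 F [ 0.6 -0.2 -0.4] t 44.73 q7 0.4
turn [0.03  0.012 0.024] shift now [-177.6  -20.6   46.6] shift after turn [-178.6  -15.    45. ]
```

View pics/g5.png

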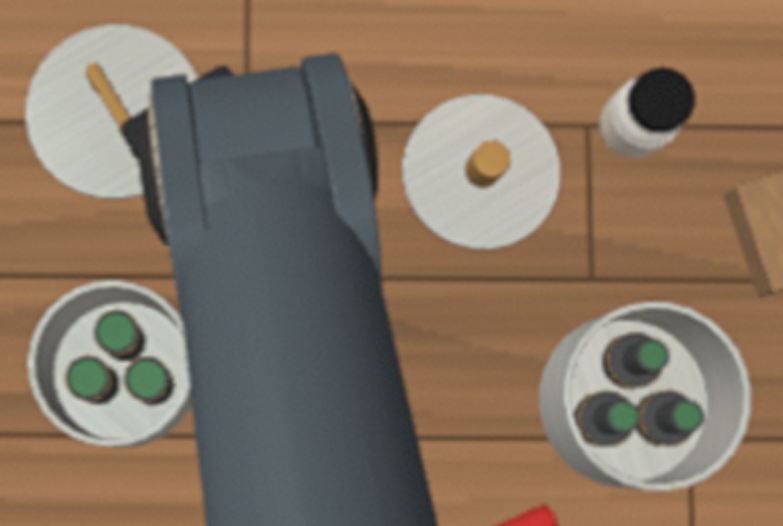

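All six parts stand in their jars. The knob cover has been knocked aside: its disc is now at (482,171) in the crop and its knob top at (490,161). Re-measuring.

```bash
python3 - <<'E'
from h import *
c=cap('top')
for u,v,z in((482,171,.016),(490,161,.062)): print(np.round(px2w(c,230+u/2.7,125+v/2.7,z)*1000,1))
g=cv2.cvtColor(c['pixels'],cv2.COLOR_RGB2HSV)[125:320,370:450]
m=((g[...,1]<45)&(g[...,2]>120)).astype(np.uint8); n,l,s,ce=cv2.connectedComponentsWithStats(m)
print(s[1:][s[1:,4]>300]+[370,125,0,0,0])
import go; go.go(648,-259,150,120)
E
```

```text
[ 647.5 -259.5   16. ]
[ 645.3 -257.8   62. ]
[[ 379  160   58   57 2394]
 [ 430  244   20   53  680]]
at [549.9 -70.1 194.6] w 0.551 F [ 0.1 -0.1  0.6] t 44.83 q7 0.4
turn [0.029 0.011 0.027] shift now [-211.8  -16.6   46.5] shift after turn [-212.7   -9.5   44.6]
```

Call:
carry_out --pt "0.025 0.01 0.02 -15 0 3 0.3" --pt "0 0 0 -30 0 6 0.3" --pt "0 0 0 -38 0 8 0.3" --pt "0 0 0 -38 0 8 0.3" --pt "0 0 0 -35 0 8 0.3" --pt "0 0 0 -22 0 6 0.3" --pt "0 0 0 -10 0 3 0.3" --pt "0 0 0 0 0 0 0.3"

```text
clock: 45.5
ee_pos: [0.6469, -0.2146, 0.1527]
orientation: [[-0.531, 0.847, -0.001], [0.847, 0.531, 0.009], [0.008, 0.004, -1.0]]
force: [-0.9, 0.7, -0.8]
width: 0.65
```

Call:
carry_out --pt "0 0 0 0 0 0 0.3" --pt "0 0 0 0 0 0 0.3"

```text
clock: 45.67
ee_pos: [0.6458, -0.2098, 0.1528]
orientation: [[-0.535, 0.845, -0.003], [0.845, 0.535, 0.012], [0.011, 0.004, -1.0]]
force: [-0.0, -0.2, -0.9]
width: 0.651
```

```bash
python3 go.py 645.5 -257.5 29 120
```

```text
at [ 645.8 -209.8  152.8] w 0.651 F [-0.  -0.2 -0.9] t 45.67 q7 0.58
turn [ 0.004 -0.011  0.041] shift now [-41.5 -26.3 123.2] shift after turn [-41.1 -24.1 123.8]
```

Call:
carry_out --pt "0 -0.006 0.02 -10 -6 4 0.3" --pt "0 0 0 -14 -8 8 0.3" --pt "0 0 0 -10 -6 10 0.3" --pt "0 0 0 -5 -3 10 0.3" --pt "0 0 0 0 0 6 0.3" --pt "0 0 0 0 0 0 0.3" --pt "0 0 0 0 0 0 0.3"

```text
clock: 46.25
ee_pos: [0.6449, -0.2545, 0.1121]
orientation: [[-0.521, 0.853, 0.0], [0.853, 0.521, 0.006], [0.005, 0.004, -1.0]]
force: [0.1, -0.2, -0.2]
width: 0.65
```

```bash
python3 go.py 645.5 -257.5 29 120
```

```text
at [ 644.9 -254.5  112.1] w 0.65 F [ 0.1 -0.2 -0.2] t 46.25 q7 0.61
turn [ 0.004 -0.005  0.025] shift now [-3.3 -1.4 83.1] shift after turn [-2.9 -1.  83.1]
```

Call:
carry_out --pt "0 0 0 -2 -1 8 0.3" --pt "0 0 0 -1 0 14 0.3" --pt "0 0 0 0 0 16 0.3" --pt "0 0 0 0 0 16 0.3" --pt "0 0 0 0 0 14 0.3" --pt "0 0 0 0 0 8 0.3" --pt "0 0 0 0 0 4 0.3" --pt "0 0 0 0 0 0 0.3"

```text
clock: 46.92
ee_pos: [0.6465, -0.2546, 0.0243]
orientation: [[-0.524, 0.852, 0.001], [0.852, 0.524, 0.008], [0.007, 0.005, -1.0]]
force: [0.1, 0.2, -0.1]
width: 0.647
```

```bash
python3 go.py 645.5 -257.5 29 120
```

```text
at [ 646.5 -254.6   24.3] w 0.647 F [ 0.1  0.2 -0.1] t 46.92 q7 0.57
turn [ 0.005 -0.007  0.028] shift now [-1.9 -2.3 -4.7] shift after turn [-2.  -2.3 -4.7]
```

Call:
carry_out --pt "0 0 0 -1 0 -3 0.3" --pt "0 0 0 -1 0 -1 0.3" --pt "0 0 0 0 0 0 0.3" --pt "0 0 0 0 0 0 -0.6" --pt "0 0 0 0 0 0 -0.6" --pt "0 0 0 0 0 0 -0.6" --pt "0 0 0 0 0 0 -0.6" --pt "0 0 0 0 0 0 -0.6" --squeeze 45

```text
clock: 47.58
ee_pos: [0.6501, -0.2573, 0.0327]
orientation: [[-0.524, 0.852, 0.007], [0.852, 0.524, 0.006], [0.001, 0.009, -1.0]]
force: [-1.8, -1.0, -0.4]
width: 0.357
```

```bash
python3 go.py 483.5 28 200 120; python3 -c "
from h import *
c=cap('top'); cv2.imwrite('pics/g6.png',cv2.resize(c['pixels'][135:240,360:480,::-1],None,fx=5,fy=5,interpolation=2))"
```

```text
at [ 650.1 -257.3   32.7] w 0.357 F [-1.8 -1.  -0.4] t 47.58 q7 0.58
turn [ 0.009 -0.002  0.028] shift now [ 330.6    9.  -166.8] shift after turn [ 330.4   -1.7 -167.3]
```

Call:
carry_out --pt "0 0 0 0 0 -8 -0.6" --pt "0 0 0 0 0 -18 -0.6" --pt "0 0 0 0 0 -25 -0.6" --pt "0 0 0 0 0 -30 -0.6" --pt "0 0 0 0 0 -30 -0.6" --pt "0 0 0 5 0 -25 -0.6" --pt "0 0 0 12 0 -15 -0.6" --pt "0 0 0 20 0 -5 -0.6"

```text
clock: 48.3
ee_pos: [0.6261, -0.2295, 0.1912]
orientation: [[-0.52, 0.854, -0.004], [0.854, 0.52, 0.009], [0.01, 0.001, -1.0]]
force: [0.6, 0.3, -1.9]
width: 0.336
```

Call:
carry_out --pt "0 0 0 28 1 0 -0.6" --pt "0 0 0 32 1 0 -0.6" --pt "0 0 0 35 1 0 -0.6" --pt "0 0 0 35 1 0 -0.6" --pt "0 0 0 35 1 0 -0.6" --pt "0 0 0 35 1 0 -0.6" --pt "0 0 0 30 1 0 -0.6" --pt "0 0 0 20 1 0 -0.6"

```text
clock: 48.97
ee_pos: [0.4969, -0.0042, 0.1971]
orientation: [[-0.515, 0.857, 0.001], [0.857, 0.515, 0.005], [0.004, 0.004, -1.0]]
force: [-0.4, -0.5, -1.9]
width: 0.332
```

```bash
python3 go.py 483.5 28 180 120
```

```text
at [496.9  -4.2 197.1] w 0.332 F [-0.4 -0.5 -1.9] t 48.97 q7 0.29
turn [ 0.004 -0.004  0.017] shift now [34.5  5.1 17.3] shift after turn [34.6  4.5 17.1]
```

Call:
carry_out --pt "0 0 0 12 1 3 -0.6" --pt "0 0 0 8 1 5 -0.6" --pt "0 0 0 4 1 5 -0.6" --pt "0 0 0 0 0 3 -0.6" --pt "0 0 0 0 0 0 -0.6" --pt "0 0 0 0 0 0 -0.6" --pt "0 0 0 0 0 0 -0.6"

```text
clock: 49.55
ee_pos: [0.4854, 0.0204, 0.1798]
orientation: [[-0.518, 0.856, 0.001], [0.856, 0.518, 0.004], [0.003, 0.003, -1.0]]
force: [0.8, 0.9, -2.8]
width: 0.331
```

```bash
cat > ov.py <<'E'
import sys; from h import *
from go import go
def ov(fn,jar,rj,zj,off,rc,grip,box,cam='side',sc=4):
    p=np.array(r.observe()['ee_pos']); c=cap(cam); im=c['pixels'][:,:,::-1]
    x0,x1,y0,y1=box; o=cv2.resize(im[y0:y1,x0:x1],None,fx=sc,fy=sc,interpolation=2); th=np.linspace(0,2*np.pi,120)
    def ring(cx,cy,z,R,col):
        P=np.c_[cx+R*np.cos(th),cy+R*np.sin(th),np.full(120,z)]
        q=((w2px(c,P)+.5-[x0,y0])*sc-.5); cv2.polylines(o,[np.round(q*8).astype(int)],True,col,1,cv2.LINE_AA,3)
    ring(jar[0],jar[1],zj,rj,(0,0,255))
    cz=p[2]-grip; ring(p[0]+off[0],p[1]+off[1],cz+.016,rc,(255,0,0)); ring(p[0]+off[0],p[1]+off[1],cz+.010,rc,(0,255,0))
    cv2.imwrite('pics/'+fn,o); print(p)
E
python3 -c "
from ov import *
ov('o1.png',(.4835,.028),.061,.1,(0,0),.064,.0327,(220,390,160,310)); go(483.5,28,123,120)"
```

```text
[0.48539785 0.02035033 0.17981498]
at [485.5  20.1 179.8] w 0.336 F [ 0.5 -0.6 -2.1] t 49.6 q7 0.22
turn [ 0.003 -0.003  0.02 ] shift now [ 7.6  2.2 56.9] shift after turn [ 7.8  2.2 56.8]
```

View pics/o1.png

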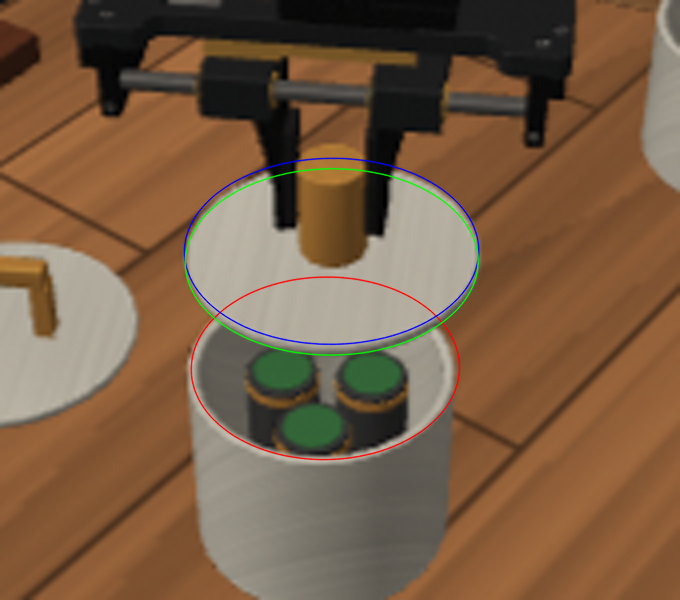

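The ring at the TCP matches the flange (186–478), so the cover is centred on the tool. The jar rim sits about 1.8 mm left of the red ring, so the jar is at about (485,29).

Call:
carry_out --pt "0 0 0 4 2 3 -0.6" --pt "0 0 0 2 2 6 -0.6" --pt "0 0 0 1 0 8 -0.6" --pt "0 0 0 0 0 8 -0.6" --pt "0 0 0 0 0 6 -0.6" --pt "0 0 0 0 0 4 -0.6" --pt "0 0 0 0 0 0 -0.6" --pt "0 0 0 0 0 0 -0.6"

```text
clock: 50.27
ee_pos: [0.4858, 0.0275, 0.1401]
orientation: [[-0.515, 0.857, -0.001], [0.857, 0.515, 0.004], [0.004, 0.002, -1.0]]
force: [-0.6, 0.1, -2.3]
width: 0.331
```

```bash
python3 go.py 485.3 28.3 123 120
```

```text
at [485.8  27.5 140.1] w 0.331 F [-0.6  0.1 -2.3] t 50.27 q7 0.16
turn [ 0.002 -0.004  0.017] shift now [ 0.9 -0.1 17.1] shift after turn [ 0.9 -0.  17.1]
```

Aligned to within 1 mm. Lowering slowly while watching the force.

Call:
carry_out --pt "0 0 0 1 0 2 -0.6" --pt "0 0 0 0 0 3 -0.6" --pt "0 0 0 0 0 3 -0.6" --pt "0 0 0 0 0 3 -0.6" --pt "0 0 0 0 0 2 -0.6" --pt "0 0 0 0 0 1 -0.6" --pt "0 0 0 0 0 0 -0.6"

```text
clock: 50.85
ee_pos: [0.486, 0.0285, 0.1254]
orientation: [[-0.514, 0.858, 0.001], [0.858, 0.514, 0.004], [0.003, 0.003, -1.0]]
force: [-0.1, -0.1, -2.1]
width: 0.332
```

```bash
python3 go.py 485.3 28.3 123 120
```

```text
at [486.   28.5 125.4] w 0.332 F [-0.1 -0.1 -2.1] t 50.85 q7 0.14
turn [ 0.003 -0.003  0.017] shift now [ 0.2 -0.7  2.4] shift after turn [ 0.2 -0.7  2.4]
```

Call:
carry_out --pt "0 0 0 0 0 2 -0.6" --pt "0 0 0 0 0 1 -0.6" --pt "0 0 0 0 0 1 -0.6" --pt "0 0 0 0 0 0 -0.6"

```text
clock: 51.18
ee_pos: [0.4863, 0.0285, 0.1231]
orientation: [[-0.514, 0.858, 0.002], [0.858, 0.514, 0.003], [0.001, 0.003, -1.0]]
force: [0.3, -0.5, -2.7]
width: 0.333
```

Call:
carry_out --pt "0 0 0 0 0 0 0.05" --pt "0 0 0 0 0 0 0.05" --pt "0 0 0 0 0 0 0.05" --pt "0 0 0 0 0 -10 0.05" --pt "0 0 0 0 0 -25 0.05" --pt "0 0 0 0 0 -30 0.05" --pt "0 0 0 0 0 -30 0.05" --pt "0 0 0 0 0 -10 0.05"

```text
clock: 51.85
ee_pos: [0.4851, 0.029, 0.2323]
orientation: [[-0.516, 0.857, -0.003], [0.857, 0.516, 0.005], [0.005, -0.0, -1.0]]
force: [1.3, -0.4, -1.2]
width: 0.527
```

```bash
python3 -c "
from go import go
from ov import *
go(694,39,150,29)
ov('o2.png',(.485,.029),.064,.106,(0,0),.001,.09,(160,390,160,310),sc=3.4)
c=cap('top'); cv2.imwrite('pics/t2.png',cv2.resize(c['pixels'][130:210,225:325,::-1],None,fx=6,fy=6,interpolation=2))"
```

```text
at [485.1  29.  232.3] w 0.527 F [ 1.3 -0.4 -1.2] t 51.85 q7 0.25
turn [-0.004 -0.004  1.607] shift now [-99.6 184.1  81.7] shift after turn [187.6  92.5  82.3]
[0.48510217 0.02896661 0.23228054]
```

View pics/o2.png

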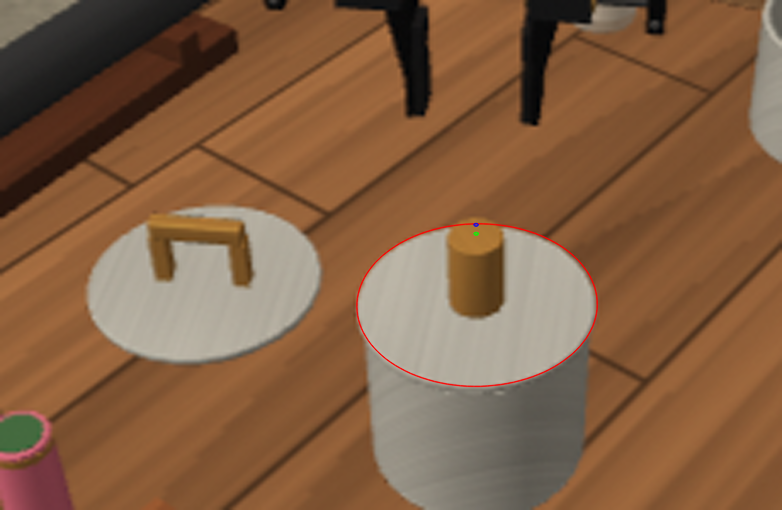

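The tall cover is seated: the ring drawn at z=106 mm coincides with the flange, (357–597, bottom 386). Now the bar cover, using fewer calls: rotate, then approach.

Call:
carry_out --pt "0 0 0.117 0 0 0 0.1" --pt "0 0 0.117 0 0 0 0.1" --pt "0 0 0.117 0 0 0 0.1" --pt "0 0 0.117 0 0 0 0.1" --pt "0 0 0.117 0 0 0 0.1" --pt "0 0 0.117 0 0 0 0.1" --pt "0 0 0.117 0 0 0 0.1" --pt "0 0 0.117 0 0 0 0.1"

```text
clock: 52.62
ee_pos: [0.48, 0.0276, 0.2253]
orientation: [[0.424, 0.906, -0.014], [0.906, -0.424, 0.004], [-0.003, -0.014, -1.0]]
force: [-0.4, -0.5, -0.8]
width: 0.549
```

Call:
carry_out --pt "0 0 0.117 0 0 0 0.1" --pt "0 0 0.117 0 0 0 0.1" --pt "0 0 0.117 0 0 0 0.1" --pt "0 0 0.117 0 0 0 0.1" --pt "0 0 0.117 0 0 0 0.1" --pt "0 0 0 15 7 5 0.1" --pt "0 0 0 30 15 8 0.1" --pt "0 0 0 35 17 10 0.1"

```text
clock: 53.28
ee_pos: [0.5595, 0.032, 0.1934]
orientation: [[0.87, 0.492, -0.031], [0.492, -0.87, -0.001], [-0.027, -0.014, -1.0]]
force: [0.0, 0.6, 1.2]
width: 0.553
```

Call:
carry_out --pt "0 0 0 35 17 12 0.1" --pt "0 0 0 30 15 12 0.1" --pt "0 0 0 20 10 10 0.1" --pt "0 0 0 10 5 6 0.1" --pt "0 0 0 0 0 0 0.1" --pt "0 0 0 0 0 0 0.1"

```text
clock: 53.78
ee_pos: [0.6693, 0.0378, 0.1358]
orientation: [[0.87, 0.492, -0.044], [0.492, -0.871, -0.001], [-0.039, -0.021, -0.999]]
force: [-0.8, -0.2, -0.3]
width: 0.555
```

```bash
python3 go.py 697 39 37 29
```

```text
at [669.3  37.8 135.8] w 0.555 F [-0.8 -0.2 -0.3] t 53.78 q7 -1.36
turn [-0.02   0.039  0.008] shift now [28.5 14.5 97.5] shift after turn [24.8 12.3 98.8]
```

View pics/t2.png

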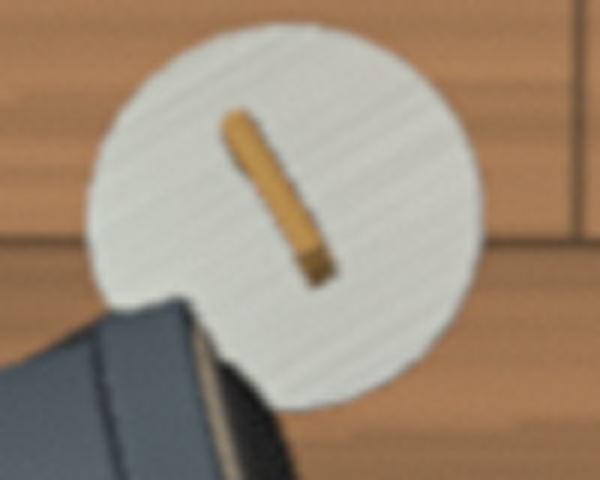

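Call:
carry_out --pt "-0.009 0.018 0.004 8 4 5 0.1" --pt "-0.007 0.014 0 8 4 8 0.1" --pt "0 0 0 4 2 10 0.1" --pt "0 0 0 2 1 10 0.1" --pt "0 0 0 0 0 6 0.1" --pt "0 0 0 0 0 0 0.1" --pt "0 0 0 0 0 0 0.1"

```text
clock: 54.37
ee_pos: [0.6893, 0.0386, 0.0924]
orientation: [[0.872, 0.49, -0.012], [0.49, -0.872, -0.001], [-0.011, -0.005, -1.0]]
force: [-0.0, -0.5, 0.5]
width: 0.547
```

```bash
python3 go.py 697 39 37 29
```

```text
at [689.3  38.6  92.4] w 0.547 F [-0.  -0.5  0.5] t 54.37 q7 -1.38
turn [-0.005  0.011  0.006] shift now [ 7.5  3.7 55.3] shift after turn [ 6.9  3.4 55.4]
```

Call:
carry_out --pt "-0.003 0.007 0 3 2 5 0.1" --pt "0 0 0 2 1 12 0.1" --pt "0 0 0 1 0 14 0.1" --pt "0 0 0 0 0 12 0.1" --pt "0 0 0 0 0 8 0.1" --pt "0 0 0 0 0 3 0.1" --pt "0 0 0 0 0 0 0.1"

```text
clock: 54.95
ee_pos: [0.6959, 0.0388, 0.0326]
orientation: [[0.872, 0.49, -0.005], [0.49, -0.872, -0.0], [-0.004, -0.002, -1.0]]
force: [-0.2, 0.5, 0.6]
width: 0.546
```

Call:
carry_out --pt "0 0 0 0 0 0 -0.9" --pt "0 0 0 0 0 0 -0.9" --pt "0 0 0 0 0 0 -0.9" --pt "0 0 0 0 0 0 -0.9" --pt "0 0 0 0 0 0 -0.9" --pt "0 0 0 0 0 0 -0.9" --pt "0 0 0 0 0 0 -0.9" --squeeze 45

```text
clock: 55.53
ee_pos: [0.6969, 0.0393, 0.0342]
orientation: [[0.872, 0.49, -0.002], [0.49, -0.872, 0.001], [-0.001, -0.001, -1.0]]
force: [-0.4, -0.6, -2.0]
width: 0.132
```

Call:
carry_out --pt "0 0 0 0 0 -8 -0.9" --pt "0 0 0 0 0 -18 -0.9" --pt "0 0 0 0 0 -25 -0.9" --pt "0 0 0 0 0 -30 -0.9" --pt "0 0 0 0 0 -30 -0.9" --pt "0 0 0 -5 3 -25 -0.9" --pt "0 0 0 -10 6 -15 -0.9" --pt "0 0 0 -18 11 -5 -0.9"

```text
clock: 56.2
ee_pos: [0.6749, 0.0097, 0.1943]
orientation: [[0.868, 0.497, -0.013], [0.497, -0.868, 0.003], [-0.009, -0.009, -1.0]]
force: [0.9, -0.1, -2.1]
width: 0.131
```

```bash
python3 go.py 464 -373.5 190 29
```

```text
at [674.9   9.7 194.3] w 0.131 F [ 0.9 -0.1 -2.1] t 56.2 q7 -1.3
turn [-0.009  0.01   0.014] shift now [-373.4  227.7    5.8] shift after turn [-370.2  232.9    4.3]
```

Call:
carry_out --pt "0 0 0 -30 18 0 -0.9" --pt "0 0 0 -35 21 0 -0.9" --pt "0 0 0 -35 21 0 -0.9" --pt "0 0 0 -35 22 0 -0.9" --pt "0 0 0 -35 22 0 -0.9" --pt "0 0 0 -35 22 0 -0.9" --pt "0 0 0 -35 22 0 -0.9" --pt "0 0 0 -35 22 0 -0.9"

```text
clock: 56.87
ee_pos: [0.5168, -0.273, 0.1973]
orientation: [[0.862, 0.506, -0.01], [0.506, -0.862, 0.005], [-0.006, -0.01, -1.0]]
force: [0.9, -0.7, -1.7]
width: 0.132
```

Call:
carry_out --pt "0 0 0 -33 20 0 -0.9" --pt "0 0 0 -26 16 0 -0.9" --pt "0 0 0 -16 10 0 -0.9" --pt "0 0 0 -7 4 0 -0.9" --pt "0 0 0 0 0 0 -0.9" --pt "0 0 0 0 0 0 -0.9" --pt "0 0 0 0 0 0 -0.9"

```text
clock: 57.45
ee_pos: [0.4545, -0.3727, 0.1962]
orientation: [[0.873, 0.488, -0.02], [0.488, -0.873, 0.002], [-0.016, -0.012, -1.0]]
force: [-1.3, 1.3, -3.4]
width: 0.13
```

```bash
python3 -c "
from ov import *
ov('o3.png',(.464,-.3735),.07,.09,(0,0),.073,.0342,(340,470,100,220),sc=5); go(464,-373.5,114,29)"
```

```text
[ 0.4544798  -0.37270256  0.19617806]
at [ 455.  -372.   196.2] w 0.133 F [ 0.1 -0.1 -2.5] t 57.5 q7 -0.57
turn [-0.012  0.016  0.005] shift now [ 8.5  6.6 82. ] shift after turn [ 7.2  5.6 82.2]
```

View pics/o3.png

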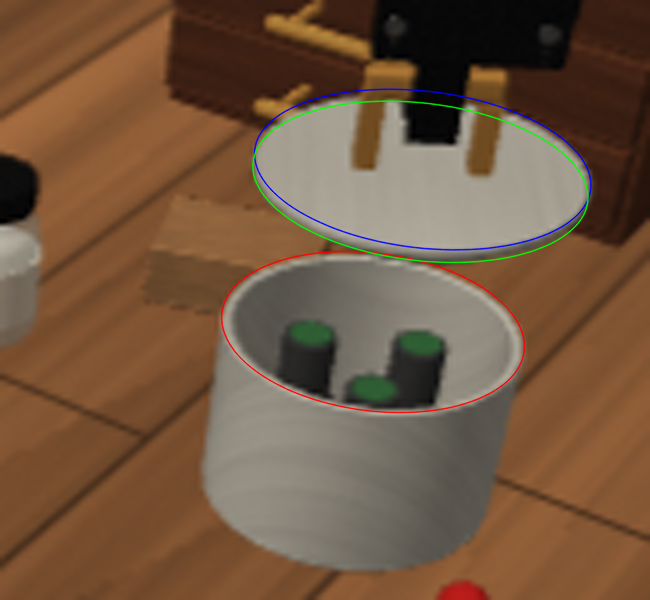

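Both rings coincide with the wide jar's rim (222–524) and the flange (254–590), so the target holds. Levelling, centring and lowering to just above the rim.

Call:
carry_out --pt "-0.005 0.007 0.002 3 2 3 -0.9" --pt "-0.004 0.005 0 2 2 6 -0.9" --pt "0 0 0 1 1 10 -0.9" --pt "0 0 0 0 0 14 -0.9" --pt "0 0 0 0 0 14 -0.9" --pt "0 0 0 0 0 8 -0.9" --pt "0 0 0 0 0 2 -0.9" --pt "0 0 0 0 0 0 -0.9"

```text
clock: 58.17
ee_pos: [0.4697, -0.3641, 0.1333]
orientation: [[0.865, 0.501, -0.001], [0.501, -0.865, 0.005], [0.001, -0.004, -1.0]]
force: [-0.2, 0.2, -2.2]
width: 0.134
```

```bash
python3 go.py 464 -373.5 114 29
```

```text
at [ 469.7 -364.1  133.3] w 0.134 F [-0.2  0.2 -2.2] t 58.17 q7 -0.6
turn [-0.004 -0.001  0.019] shift now [-9.7  5.4 19.2] shift after turn [-9.5  5.5 19.3]
```

Call:
carry_out --pt "0 0 0 -5 3 0 -0.9" --pt "0 0 0 -3 2 1 -0.9" --pt "0 0 0 -1 1 2 -0.9" --pt "0 0 0 0 0 1 -0.9" --pt "0 0 0 0 0 0 -0.9" --pt "0 0 0 0 0 0 -0.9"

```text
clock: 58.67
ee_pos: [0.4655, -0.3761, 0.1308]
orientation: [[0.866, 0.5, 0.002], [0.5, -0.866, 0.002], [0.003, -0.001, -1.0]]
force: [0.3, -0.2, -1.5]
width: 0.134
```

```bash
python3 go.py 464 -373.5 114 29
```

```text
at [ 465.5 -376.1  130.8] w 0.134 F [ 0.3 -0.2 -1.5] t 58.67 q7 -0.58
turn [-0.001 -0.003  0.018] shift now [-0.1 -3.  16.8] shift after turn [-0.1 -3.  16.8]
```

Call:
carry_out --pt "0 0 0 0 -2 0 -0.9" --pt "0 0 0 0 0 2 -0.9" --pt "0 0 0 0 0 3 -0.9" --pt "0 0 0 0 0 3 -0.9" --pt "0 0 0 0 0 3 -0.9" --pt "0 0 0 0 0 3 -0.9" --pt "0 0 0 0 0 2 -0.9" --pt "0 0 0 0 0 0 -0.9"

```text
clock: 59.33
ee_pos: [0.4652, -0.374, 0.114]
orientation: [[0.865, 0.501, 0.003], [0.501, -0.865, 0.001], [0.003, 0.001, -1.0]]
force: [0.1, -0.2, -0.3]
width: 0.128
```

Call:
carry_out --pt "0 0 0 0 0 1 -0.9" --pt "0 0 0 0 0 0 -0.9"

```text
clock: 59.5
ee_pos: [0.4653, -0.3741, 0.1143]
orientation: [[0.865, 0.501, 0.003], [0.501, -0.866, 0.001], [0.003, 0.001, -1.0]]
force: [-0.2, 0.8, -1.8]
width: 0.133
```

TCP height 114.3 mm against 114.2 mm for seated, with no jamming force. Release, rise, check and hand in.

Call:
carry_out --pt "0 0 0 0 0 0 -0.2" --pt "0 0 0 0 0 0 -0.2" --pt "0 0 0 0 0 0 -0.2" --pt "0 0 0 0 0 -10 -0.2" --pt "0 0 0 0 0 -20 -0.2" --pt "0 0 0 0 0 -30 -0.2" --pt "0 0 0 0 0 -30 -0.2" --pt "0 0 0 0 0 -20 -0.2"

```text
clock: 60.17
ee_pos: [0.4632, -0.3727, 0.2261]
orientation: [[0.865, 0.502, -0.003], [0.502, -0.865, 0.007], [0.001, -0.007, -1.0]]
force: [-0.5, -0.0, -0.3]
width: 0.395
```

Call:
carry_out --pt "0 0 0 0 0 -10 -0.2" --pt "0 0 0 0 0 0 -0.2" --pt "0 0 0 0 0 0 -0.2" --pt "0 0 0 0 0 0 -0.2"

```text
clock: 60.5
ee_pos: [0.4657, -0.3742, 0.2432]
orientation: [[0.865, 0.501, 0.006], [0.501, -0.865, -0.001], [0.005, 0.004, -1.0]]
force: [-0.5, 0.1, -0.7]
width: 0.399
```

```bash
python3 -c "
from ov import *
ov('o4.png',(.4645,-.3738),.073,.096,(0,0),.001,.1,(160,480,80,310),sc=2.5)"
```

```text
[ 0.46565062 -0.37418801  0.24318403]
```

View pics/o4.png

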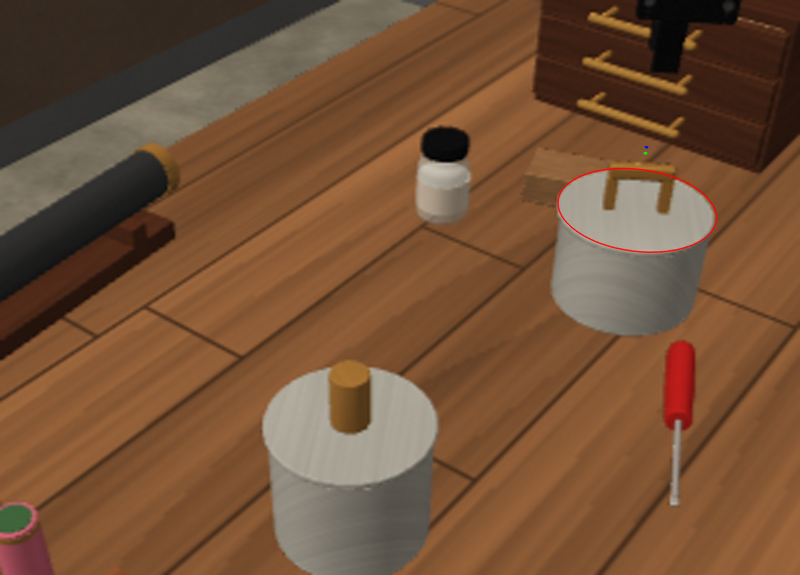

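```bash
python3 -c "
from bench import r
print(r.job_done())"
```

```text
the job is handed in; nothing more can be done
None
```

The job is finished and handed in at about 60.5 s on the robot's clock. All three stepped eyepieces stand in the wide jar and all three tubes in the tall jar, each lowered to the floor before release. Both covers are on.

- **Knocked cover:** the tall cover was shifted a few centimetres during the run. I measured its position again before gripping it.
- **Seating:** in the last side-camera pictures, a ring drawn at the seated flange height matches each cover (tall z = 106 mm, wide z = 96 mm). Both looked level. The wide cover was released at a tool height of 114.3 mm, against 114.2 mm expected for seated. Neither cover jammed on the way in.
- **Bystanders:** the screwdriver, bottle and cardboard box looked undisturbed in the last picture. The cup, the loupe and most of the look-alikes were outside that frame; I moved nothing near them. The gripper was clear of everything.
- **What disagreed:** the two cameras differed by 1–2 mm, and for the tall cover the first top-view estimate was about 4 mm off the grip. I went with the side-camera overlay there. While lowering parts the tool sometimes drifted by up to about 15 mm sideways, and I corrected it each time before going further. One eyepiece came close to the wide jar's inner wall in doing so, with no contact force read.

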